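# Turn out the soap moulds

### The job

Before you touch the moulds, turn the warming plate's dial clockwise as far as it goes, then pull out the red safety plug and put it in the cream bowl. Then take each blue mould from the plate, turn it upside down over the green tray and knock it, mouth first, on the tray until its stuck bar of soap drops out into the tray, and stand the emptied mould mouth down on the chopping board (one may be empty already: it goes to the board all the same). Do not push the jam jar or the mug about, and leave every bar of soap lying or standing on the floor of the tray.

Things in the scene. Friction and masses are not known exactly. Their poses are not given: they have to be found in the camera images.
- plug_grip (a point): red safety plug, 80 mm high, 60 g, upright (z up) in its socket at the start. Point: centre of its grip bar, 57 mm above its foot; bar 40 mm along x, 18 mm along y (grip across y), 45 mm high. Below it a 40 x 34 mm collar, 6 mm thick, just over the socket block, then a 24 mm square shank 29 mm long held by a sprung detent: pull straight up with about 5 to 15 N; clear after 35 mm of lift.
- dial_grip (a point): point on the axis of the warming plate's black dial, in its upright grip bar, 51 mm above the worktop; bar 38 mm along x, 14 mm along y (grip across y), 32 mm high, 7 mm of it above this point. Turns with the dial.
- dial (a joint): the dial, rad: grows when turned clockwise seen from above, from 0 (hottest) to the stop at 1.6 (off, red mark); turns with 0.03 Nm of friction and stays where it is left
- socket (a point): centre of the mouth of the plug's socket: a black block 58 mm square, top 42 mm above the worktop, fixed on the grey warming plate. The plate is fixed, 330 mm along this x and 250 mm along this y, top 14 mm above the worktop, its middle 85 mm from this point along +y. The moulds lie on its +y half, mouths towards -y.
- tray: loose low green enamelled tray, 280 mm along its x, 220 mm along its y, walls 6 mm thick and 20 mm high, floor 6 mm thick; 0.8 kg. Origin: centre of its underside. The bars are turned out into it.
- board: fixed pale wooden chopping board, 200 mm along its x, 300 mm along its y, 22 mm thick; origin at the centre of its underside. The emptied moulds are left on it to drain.
- bowl: loose cream stoneware bowl, 135 mm across the rim, 53 mm high, origin at the centre of its underside; its inside is about 36 mm deep. The plug is put into it.
- jam_jar: jar with a yellow lid, 71 mm across, 110 mm high, a bystander; origin at the centre of its underside
- mug: white mug, 80 mm across, 91 mm high, a bystander; origin at the centre of its underside
- mould_1_centre (a point): blue square cup, 56 x 56 x 90 mm long, walls 5 mm, 150 g. Point: its centre. y runs to the closed end; mouth 45 mm off along -y. Lies on its side, z up, at the start. Two stiff tabs inside hold its bar, if any: weight does not move them, but each knock of the upturned mouth on the tray at 0.1 to 0.25 m/s slips them a few mm for good. After 1 to 6 knocks the bar is free; raise the mould 70 mm to clear it.
- bar_1_centre (a point): cream bar of soap, 42 x 60 x 42 mm along x, y, z, about 120 g. Point: its centre. At the start stuck in mould 1, its y along the mould's, its centre 9 mm from the mould's centre towards the closed end. May be absent (its mould is then empty).
- mould_2_centre (a point): blue square cup, 56 x 56 x 90 mm long, walls 5 mm, 150 g. Point: its centre. y runs to the closed end; mouth 45 mm off along -y. Lies on its side, z up, at the start. Two stiff tabs inside hold its bar, if any: weight does not move them, but each knock of the upturned mouth on the tray at 0.1 to 0.25 m/s slips them a few mm for good. After 1 to 6 knocks the bar is free; raise the mould 70 mm to clear it.
- bar_2_centre (a point): green bar of soap, 42 x 60 x 42 mm along x, y, z, about 120 g. Point: its centre. At the start stuck in mould 2, its y along the mould's, its centre 9 mm from the mould's centre towards the closed end. May be absent (its mould is then empty).
- mould_3_centre (a point): blue square cup, 56 x 56 x 90 mm long, walls 5 mm, 150 g. Point: its centre. y runs to the closed end; mouth 45 mm off along -y. Lies on its side, z up, at the start. Two stiff tabs inside hold its bar, if any: weight does not move them, but each knock of the upturned mouth on the tray at 0.1 to 0.25 m/s slips them a few mm for good. After 1 to 6 knocks the bar is free; raise the mould 70 mm to clear it.
- bar_3_centre (a point): pink bar of soap, 42 x 60 x 42 mm along x, y, z, about 120 g. Point: its centre. At the start stuck in mould 3, its y along the mould's, its centre 9 mm from the mould's centre towards the closed end. May be absent (its mould is then empty).
Things that resemble listed ones, but are neither listed nor needed, are in the scene too. Leave any turquoise look-alike of the part that bears mould_1_centre alone.

How it is judged (in metres and radians):
On the way, in this order (a step that is already met when the one before it is completed fails the run):
1. the dial is turned to off (value of joint dial above 1.45 rad), for 0.2 s.
2. the plug is out of its socket and in the bowl (horizontal distance between plug_grip and bowl below 0.065 m and height (world z) of plug_grip below 0.095 m), for 0.2 s.
3. a mould is knocked on the tray with its mouth down (((angle between mould_1_centre's own y axis and vertical below 0.8 rad and contact force between mould_1 and tray above 1 N) or (angle between mould_2_centre's own y axis and vertical below 0.8 rad and contact force between mould_2 and tray above 1 N) or (angle between mould_3_centre's own y axis and vertical below 0.8 rad and contact force between mould_3 and tray above 1 N))), for 0.01 s.
At the end, for the whole second after the job is handed in: Dial at off (over 1.45 rad). Plug in the bowl (grip within 65 mm of its middle, below 95 mm). Every bar at rest in the tray, its centre within the walls and below 50 mm. Every mould mouth down on the board, within 0.1 rad of upright, its centre over the board, 55 to 80 mm up (all of step 2 and value of joint dial above 1.45 rad and x of bar_1_centre in the frame of tray between -0.135 and 0.135 m and y of bar_1_centre in the frame of tray between -0.105 and 0.105 m and height (world z) of each of bar_1_centre, bar_2_centre, bar_3_centre below 0.05 m and linear speed of each of bar_1, bar_2, bar_3 below 0.02 m/s and x of mould_1_centre in the frame of board between -0.1 and 0.1 m and y of mould_1_centre in the frame of board between -0.15 and 0.15 m and angle between each of mould_1_centre, mould_2_centre, mould_3_centre's own y axis and vertical below 0.1 rad and height (world z) of mould_1_centre between 0.055 and 0.08 m and x of bar_2_centre in the frame of tray between -0.135 and 0.135 m and y of bar_2_centre in the frame of tray between -0.105 and 0.105 m and x of mould_2_centre in the frame of board between -0.1 and 0.1 m and y of mould_2_centre in the frame of board between -0.15 and 0.15 m and height (world z) of mould_2_centre between 0.055 and 0.08 m and x of bar_3_centre in the frame of tray between -0.135 and 0.135 m and y of bar_3_centre in the frame of tray between -0.105 and 0.105 m and x of mould_3_centre in the frame of board between -0.1 and 0.1 m and y of mould_3_centre in the frame of board between -0.15 and 0.15 m and height (world z) of mould_3_centre between 0.055 and 0.08 m); the robot touches nothing.
It fails at once if a mould is lifted off while the plug is still in its socket (horizontal distance between plug_grip and socket below 0.01 m and height (world z) of plug_grip below 0.08 m and height (world z) of any of mould_1_centre, mould_2_centre, mould_3_centre above 0.09 m).
It fails at once if the jam jar or the mug is pushed more than 3 cm (distance of any of jam_jar, mug from where it was at the start of the episode above 0.03 m).
It fails at once if a bar of soap is thrown (faster than 2 m/s) (linear speed of any of bar_1, bar_2, bar_3 above 2 m/s).
Of bar_1, bar_2, bar_3 only 2 to 3 are there at a start; the rules pass over those that are not, and their reading is None.
At some moment in a run one of tray, bowl may be knocked a few centimetres aside while the robot is not near it.
It also fails if it takes over 200 s, if anything falls off the work surface, if the arm or the gripper's body presses on something with over 40 N, if the wrist force passes 120 N, or if a joint passes its speed limit or range.

### The arm

A 6-joint arm with a two-finger parallel gripper is mounted at the origin on a cart in front of the work surface, level with it; the furniture and walls round the work are solid. World frame = base frame: x ahead of the robot, y to its left, z up, the work surface at z = 0. Lengths are in m, angles in degrees, forces in N, time in s.
With the tool pointing down it reaches from about 0.4 to 0.825 m from the base axis. Payload 7 kg.
Tool frame: the origin (TCP) lies midway between the tips of the shut fingers; the grasp point (between the pads) lies 19 mm behind it; z points along the fingers, y is the line along which they close (so a half turn about z gives the same grasp; the last joint's range is limited). The gripper opens to 88 mm and grips with 3 to 60 N. Pads are 19 mm wide; open, the fingers measure 130 mm over their backs; the gripper's body (78 mm by 193 mm) begins 47 mm behind the grasp point.
Start: joints at [85.262, 20.546, 0.682, 0, -70.136, -16.507], TCP at [0.245, 0.629, 0.227] pointing down, gripper open.
Joint ranges: [-176.03, 176.03], [-82.01, 121.73], [-58.28, 71.71], [-173.87, 95.51], [-174.79, -0.11], [-173.66, 173.66]. Speed limits (degrees/s): [136.94, 136.94, 172.46, 180, 180, 180].

### API

Orientations are given as [roll, pitch, yaw] about the fixed x, y, z axes, in that order (R = Rz(yaw) Ry(pitch) Rx(roll)).
In Python, from plant import telemetry, viewer, workorder gives the robot as it stands. The module is installed in compiled form; this text tells all that it offers.
- The arm moves only by the tool carry_out, never from a script. Its argument "rows" is a list of rows, each a list of 6 numbers: the shift along the tool's x, y, z in m, then the turn, a rotation vector about the tool's x, y, z in rad. In form: [[tx, ty, tz, ax, ay, az], ...]. A call has 1 to 8 rows; each row is the pose to reach, as a shift and turn from the pose commanded when the call began, along the tool's axes at that moment; what a row does not reach only later rows make up. A row lasts 1/8 s, in which the tool goes at most 62.5 mm and 10.7 degrees, less where a joint would pass 70% of its speed; a pose out of reach is approached as far as the arm can. A call with a gripper value outside its range is refused whole. "grip" is the gripper's target within -1 to 1 (fully open at 1, half-way at 0, shut at -1), set as the call begins (left out, the last holds). The fingers move at their own pace and stop on an object; the grip force is fixed at half the most. Time passes only in rows, so rows that repeat a pose let the fingers close. It gives the time, the measured TCP pose, the force, the opening and the grip force at its end, in the units of the state.
- telemetry.get_obs(): the state, without advancing time (a new reading comes with each control period).
- viewer.snapshot(name): name is "scene" or "top" or "wrist"; returns the picture (384x512x3 uint8, red, green, blue); there is no depth.
- viewer.camera_info(name): a dict with "intrinsics" (3x3 intrinsics, pixels), "extrinsics" (4x4, takes a point from camera to world coordinates); the wrist camera has in their place "tool_from_camera" (4x4, takes a point from camera to tool coordinates, whose origin is the TCP and whose axes are the flange's). Camera axes: x right, y down, z forward; pixel columns grow to the right and rows downward; lengths in m; the calibration is good to about 2 mm. A picture is of the moment at which its call begins: read the wrist's pose just before it. camera_info takes no time and is no camera call.
- workorder.close_job(): hands the job in; it is judged then, once.
The state is a dict: "clock": time; "joint_pos": joint angles; "qvel": joint speeds; "tau": joint torques, N m; "tool_pos": TCP position; "orientation": TCP orientation; "force": force on the tool from outside, world axes, zero at the start; "moment": the same for the moment, N m; "opening": finger opening in m; "gripper_force": force on a finger pad.
Only numpy, scipy, OpenCV 4.12 (cv2) and the standard library are available. Lean on these libraries where they do the work, as an engineer would, in place of code of your own. Each camera call takes 0.05 s, during which the arm holds its last target. There are 200 camera calls.

## Working session

There is one attempt and no reset: what is moved stays moved. The work goes in short steps, Python scripts to look and compute and a tool call to move; the robot and the scene stay as the last step left them, time stands still between calls to the robot, and variables do not carry over. Pictures are saved under pics/ and viewed, at most 14 in all, crops included, and the job is handed in when it is done.

Besides the shell and the picture viewer there is one more tool, called as name(argument=value, ...) on one line, values as JSON. carry_out: Moves the arm, as the interface text tells. Its arguments: {"type":"object","properties":{"rows":{"type":"array"},"grip":{"type":"number"}},"required":["rows"]}

```bash
mkdir -p pics; cat > h.py <<'E'
import numpy as np, cv2
from scipy.spatial.transform import Rotation as R
from plant import telemetry, viewer, workorder
def T():
    o=telemetry.get_obs(); M=np.eye(4); M[:3,:3]=R.from_euler('xyz',o['orientation'],degrees=True).as_matrix(); M[:3,3]=o['tool_pos']; return M
def cam(n):
    c=viewer.camera_info(n); K=np.array(c['intrinsics'])
    E=np.array(c['extrinsics']) if 'extrinsics' in c else T()@np.array(c['tool_from_camera'])
    return K,E
def snap(n,f):
    K,E=cam(n); im=np.asarray(viewer.snapshot(n)); cv2.imwrite('pics/'+f+'.png',im[:,:,::-1]); np.savez('pics/'+f+'.npz',K=K,E=E); return im
def px(f,u,v,z):
    d=np.load('pics/'+f+'.npz'); r=d['E'][:3,:3]@np.linalg.inv(d['K'])@[u,v,1]; o=d['E'][:3,3]
    return np.round(o+r*(z-o[2])/r[2],4)
def proj(f,p):
    d=np.load('pics/'+f+'.npz'); q=np.linalg.inv(d['E'])@np.r_[p,1]; q=d['K']@q[:3]; return np.round(q[:2]/q[2],1)
def rel(pos,rpy=None):
    "shift and rotvec in current tool axes to reach world pose"
    M=T(); s=M[:3,:3].T@(np.array(pos)-M[:3,3]); a=np.zeros(3)
    if rpy is not None: a=R.from_matrix(M[:3,:3].T@R.from_euler('xyz',rpy,degrees=True).as_matrix()).as_rotvec()
    return np.round(np.r_[s,a],4)
E
python3 - <<'E'
from h import *
a=snap('top','top0');b=snap('scene','sc0')
for n in('top','scene'):
    K,E=cam(n);print(K,E.round(3))
print(viewer.camera_info('wrist'))
print(telemetry.get_obs())
cv2.imwrite('pics/top0b.png',cv2.resize(a,(800,600),interpolation=cv2.INTER_CUBIC)[:,:,::-1])
cv2.imwrite('pics/sc0b.png',cv2.resize(b,(800,600),interpolation=cv2.INTER_CUBIC)[:,:,::-1])
E
```

```text
[[490.7930717    0.         259.65239661]
 [  0.         490.7930717  192.05379094]
 [  0.           0.           1.        ]] [[-0.083 -0.779  0.621 -0.785]
 [-0.996  0.071 -0.045 -0.068]
 [-0.009 -0.623 -0.782  1.739]
 [ 0.     0.     0.     1.   ]]
[[349.66997351   0.         255.6040261 ]
 [  0.         349.66997351 186.34835034]
 [  0.           0.           1.        ]] [[ 0.581 -0.411  0.703 -0.41 ]
 [-0.814 -0.295  0.5   -0.835]
 [ 0.002 -0.862 -0.506  0.774]
 [ 0.     0.     0.     1.   ]]
{'intrinsics': array([[323.66929893,   0.        , 254.76473217],
       [  0.        , 323.66929893, 188.7667867 ],
       [  0.        ,   0.        ,   1.        ]]), 'tool_from_camera': array([[-4.04992830e-04, -9.64185941e-01, -2.65226898e-01,
         7.23519362e-02],
       [ 9.99999160e-01, -7.17129095e-04,  1.08003111e-03,
         4.90651427e-04],
       [-1.23155274e-03, -2.65226238e-01,  9.64185421e-01,
        -1.58043858e-01],
       [ 0.00000000e+00,  0.00000000e+00,  0.00000000e+00,
         1.00000000e+00]])}
{'clock': 0.1, 'joint_pos': array([ 8.52625840e+01,  2.05873610e+01,  6.39840850e-01, -1.64952837e-02,
       -7.01363253e+01, -1.65057483e+01]), 'qvel': array([ 0.01038791, -0.07160001,  0.06766319,  0.075536  , -0.07843087,
        0.05137599]), 'tau': array([-1.35535091e-03, -5.84164846e+01,  2.93754673e+01,  7.01555371e+00,
        1.01751310e-02, -4.63480603e-05]), 'tool_pos': array([0.24445805, 0.62871649, 0.22572616]), 'orientation': array([ 1.79915204e+02, -8.95499586e-03, -2.12487738e+01]), 'force': array([-1.13854773, -0.05187763, -0.26937123]), 'moment': array([ 0.00675906, -0.02666845, -0.01384178]), 'gripper_force': 0.0, 'opening': 0.08763403600249157}
```

View pics/top0b.png

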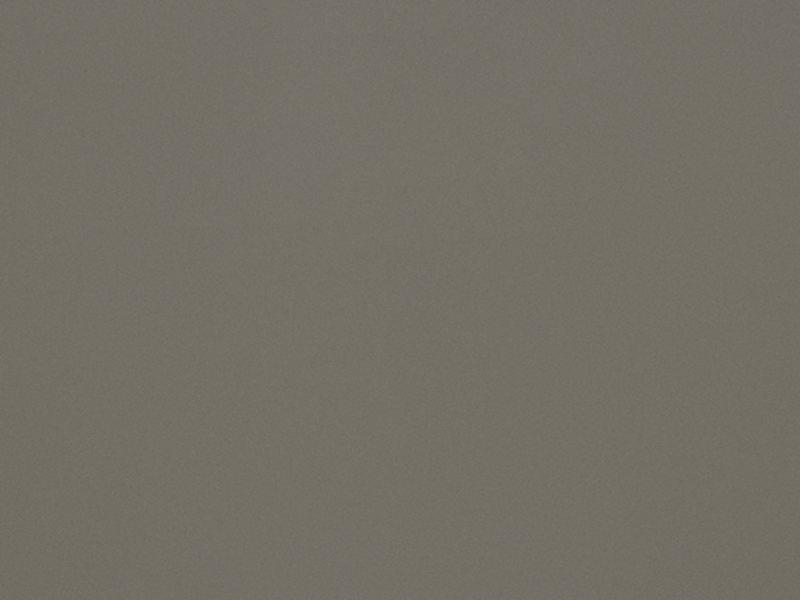

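View pics/sc0b.png

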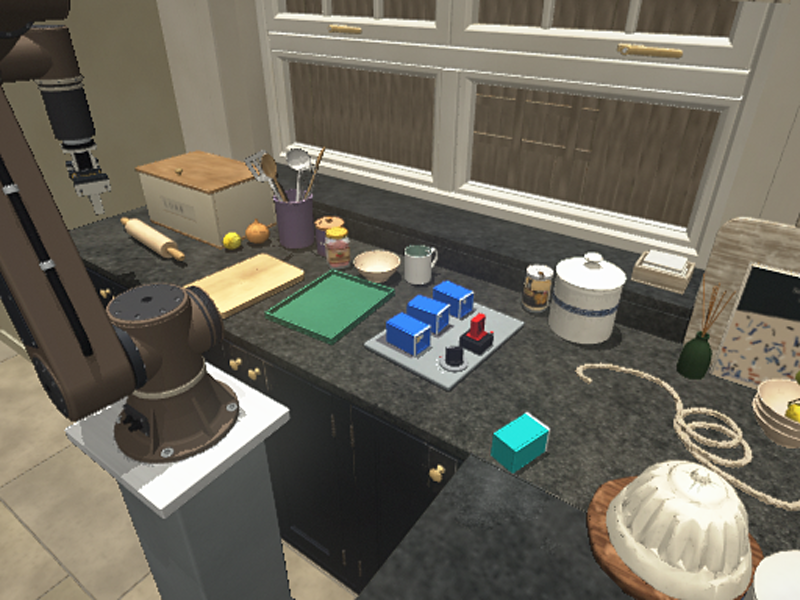

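The scene view shows, at 800x600 pixels: board around (247,285), tray (330,303), bowl (377,263), jar (337,248), mug (420,265), plate with moulds (408,335), (428,315), (453,298), dial (455,357), plug (478,333). The top camera is blocked.

```bash
python3 - <<'E'
from h import *
s=1.5625
for n,u,v,z in [('board',190,287,.022),('board',260,254,.022),('board',305,272,.022),('board',226,312,.022),('tray',267,305,.02),('tray',325,270,.02),('tray',395,288,.02),('tray',330,337,.02),('bowl',377,257,.05),('mug',418,250,.09),('jar',337,232,.11),('plate',366,344,.014),('plate',447,384,.014),('plate',523,325,.014),('dial',454,348,.058),('plug',478,320,.095),('m1',407,322,.07),('m2',428,303,.07),('m3',454,288,.07)]:
    print(n,px('sc0',u/s,v/s,z))
E
```

```text
board [0.3174 0.3896 0.022 ]
board [0.5691 0.3875 0.022 ]
board [0.5652 0.1937 0.022 ]
board [0.2916 0.2068 0.022 ]
tray [0.3781 0.1499 0.02  ]
tray [0.6108 0.1577 0.02  ]
tray [ 0.6451 -0.0697  0.02  ]
tray [ 0.3656 -0.0806  0.02  ]
bowl [0.7193 0.0491 0.05  ]
mug [ 0.7599 -0.0675  0.09  ]
jar [0.6862 0.1707 0.11  ]
plate [ 0.3998 -0.1627  0.014 ]
plate [ 0.3871 -0.3933  0.014 ]
plate [ 0.6906 -0.4302  0.014 ]
dial [ 0.4542 -0.3683  0.058 ]
plug [ 0.5328 -0.3822  0.095 ]
m1 [ 0.4637 -0.2355  0.07  ]
m2 [ 0.563  -0.2294  0.07  ]
m3 [ 0.6639 -0.2437  0.07  ]
```

```bash
python3 - <<'E'
from h import *
print(rel([.5,.15,.35],[180,0,0]), rel([.5,-.15,.35],[180,0,0]))
E
```

```text
[ 4.117e-01  3.537e-01 -1.237e-01  1.500e-03  1.000e-04 -3.709e-01] [ 5.204e-01  6.333e-01 -1.233e-01  1.500e-03  1.000e-04 -3.709e-01]
```

carry_out(rows=[[0.05,0.04,-0.03,0,0,-0.05],[0.1,0.09,-0.06,0,0,-0.1],[0.15,0.13,-0.09,0,0,-0.15],[0.2,0.17,-0.12,0,0,-0.2],[0.25,0.22,-0.124,0,0,-0.25],[0.3,0.26,-0.124,0,0,-0.3],[0.36,0.31,-0.124,0,0,-0.34],[0.412,0.354,-0.124,0,0,-0.371]], grip=1)

```text
clock: 1.1
tool_pos: [0.4685, 0.2071, 0.3498]
orientation: [-180.0, -0.0, 0.1]
force: [1.0, 0.0, -1.1]
opening: 0.0875
gripper_force: 0.0
```

```bash
python3 - <<'E'
from h import *
print(telemetry.get_obs()['tool_pos'],telemetry.get_obs()['orientation'])
a=snap('wrist','w1')
cv2.imwrite('pics/w1b.png',cv2.resize(a,(800,600),interpolation=cv2.INTER_CUBIC)[:,:,::-1])
E
```

```text
[0.46849915 0.20706527 0.3497916 ] [-1.79977790e+02 -1.19321555e-02  1.06984864e-01]
```

View pics/w1b.png

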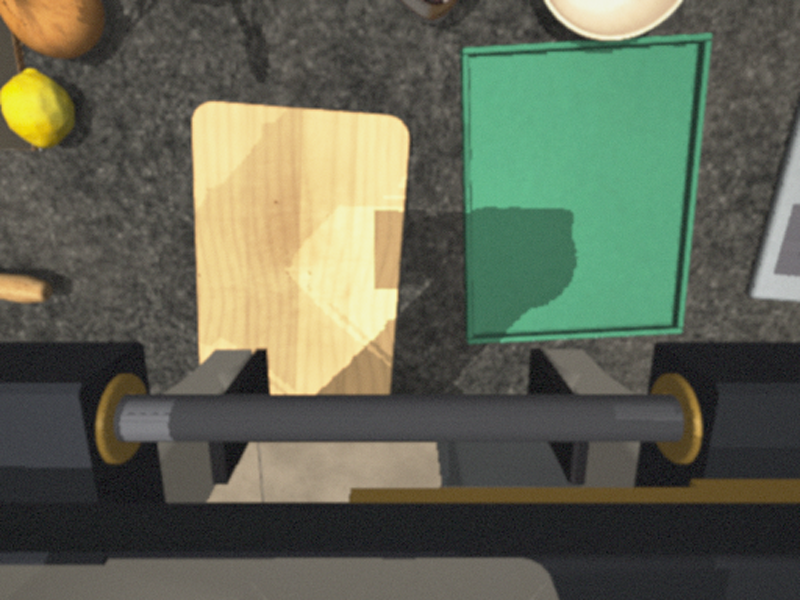

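carry_out(rows=[[0,0.05,0,0,0,0],[0,0.1,0,0,0,0],[0,0.15,0,0,0,0],[0,0.2,0,0,0,0],[0,0.25,0,0,0,0],[0,0.3,0,0,0,0],[0,0.35,0,0,0,0],[0,0.38,0,0,0,0]])

```text
clock: 2.15
tool_pos: [0.4676, -0.173, 0.3493]
orientation: [-180.0, 0.0, -0.1]
force: [-0.2, 0.7, -0.2]
opening: 0.0878
gripper_force: 0.0
```

```bash
python3 - <<'E'
from h import *
print(telemetry.get_obs()['tool_pos'],telemetry.get_obs()['orientation'])
a=snap('wrist','w2')
cv2.imwrite('pics/w2b.png',cv2.resize(a,(800,600),interpolation=cv2.INTER_CUBIC)[:,:,::-1])
E
```

```text
[ 0.4675958  -0.17296858  0.34926243] [-1.79997487e+02  4.44239868e-02 -7.60317196e-02]
```

View pics/w2b.png

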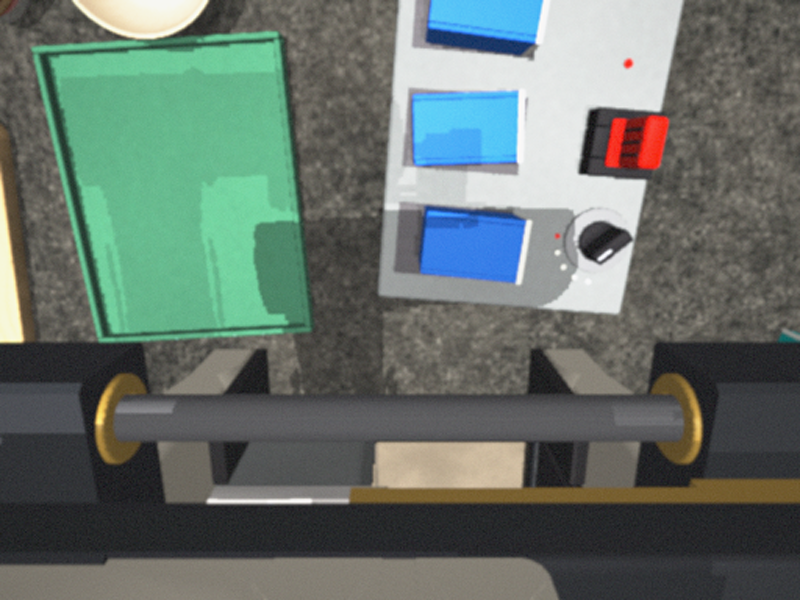

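w1 shows the board (corners (193,102), (410,115)), the tray and the bowl's near rim at (614,38). w2 shows the tray corners (35,48), (280,33), (311,330), (102,341), the plate, moulds at about (480,20), (465,128), (475,245), the plug at (637,142) and the dial at (603,243) with its bar oblique.

```bash
python3 - <<'E'
from h import *
s=1.5625
for f,n,u,v,z in [('w1','board',193,102,.022),('w1','board',410,115,.022),('w1','board lowL',200,340,.022),('w1','board lowR',396,340,.022),
('w1','tray',463,48,.02),('w1','tray',712,35,.02),('w1','tray',683,332,.02),('w1','tray',468,342,.02),('w1','bowl nearrim',614,40,.053),('w1','rim L',545,0,.053),('w1','rimR',685,0,.053),
('w2','tray',35,48,.02),('w2','tray',280,33,.02),('w2','tray',311,330,.02),('w2','tray',102,341,.02),('w2','rimL',72,0,.053),('w2','rimn',145,38,.053),('w2','rimR',210,0,.053),
('w2','plate',378,295,.014),('w2','plate',622,314,.014),('w2','plateR',685,0,.014),('w2','plateL',398,0,.014),
('w2','dialbase',600,241,.02),('w2','bar end',590,262,.058),('w2','bar end',629,236,.058),
('w2','red',557,235,.016),('w2','white',588,282,.016),
('w2','socketL',582,172,.042),('w2','socketTL',590,108,.042),('w2','plugtop',653,143,.094),
('w2','m1 topL',425,208,.07),('w2','m1 TR',530,219,.07),('w2','m1 BR',522,283,.07),('w2','m1BL',420,273,.07),
('w2','m2 TL',412,93,.07),('w2','m2 TR',524,91,.07),('w2','m2 BR',520,164,.07),('w2','m2 BL',414,166,.07),
('w2','m3 BL',428,18,.07),('w2','m3 BR',537,42,.07)]:
    print(f,n,px(f,u/s,v/s,z)[:2])
E
```

```text
w1 board [0.587  0.3908]
w1 board [0.5762 0.1951]
w1 board lowL [0.3588 0.4079]
w1 board lowR [0.3591 0.2078]
w1 tray [0.6322 0.1488]
w1 tray [ 0.643  -0.0692]
w1 tray [ 0.3673 -0.0855]
w1 tray [0.3562 0.1338]
w1 bowl nearrim [0.6322 0.0291]
w1 rim L [0.6614 0.088 ]
w1 rimR [ 0.6616 -0.0246]
w2 tray [0.6313 0.1449]
w2 tray [ 0.6429 -0.0714]
w2 tray [ 0.3683 -0.0855]
w2 tray [0.3568 0.1292]
w2 rimL [0.6602 0.0869]
w2 rimn [0.6324 0.0321]
w2 rimR [ 0.6601 -0.0238]
w2 plate [ 0.4035 -0.1539]
w2 plate [ 0.3828 -0.4033]
w2 plateR [ 0.6698 -0.4249]
w2 plateL [ 0.6701 -0.1746]
w2 dialbase [ 0.4591 -0.3705]
w2 bar end [ 0.4462 -0.3481]
w2 bar end [ 0.4699 -0.3806]
w2 red [ 0.4644 -0.3295]
w2 white [ 0.4171 -0.3644]
w2 socketL [ 0.525 -0.339]
w2 socketTL [ 0.5789 -0.3408]
w2 plugtop [ 0.5487 -0.3741]
w2 m1 topL [ 0.4962 -0.1974]
w2 m1 TR [ 0.4866 -0.288 ]
w2 m1 BR [ 0.4298 -0.2847]
w2 m1BL [ 0.4391 -0.1937]
w2 m2 TL [ 0.5882 -0.1857]
w2 m2 TR [ 0.5896 -0.2762]
w2 m2 BR [ 0.5325 -0.2765]
w2 m2 BL [ 0.531  -0.1877]
w2 m3 BL [ 0.6428 -0.1979]
w2 m3 BR [ 0.6256 -0.2841]
```

```bash
python3 - <<'E'
from h import *
print(telemetry.get_obs()['joint_pos'].round(1), rel([.458,-.367,.15],[180,0,-54]))
E
```

```text
[  2.1   0.3  -8.8   0.  -81.   87.8] [-0.009   0.1921  0.1993  0.0015  0.001   0.9409]
```

carry_out(rows=[[0,0.03,0.02,0,0,0.14],[0,0.06,0.05,0,0,0.28],[-0.002,0.09,0.08,0,0,0.42],[-0.004,0.12,0.12,0,0,0.56],[-0.006,0.15,0.15,0,0,0.7],[-0.008,0.18,0.18,0,0,0.84],[-0.009,0.192,0.199,0,0,0.94],[-0.009,0.192,0.199,0,0,0.94]], grip=0)

```text
clock: 3.2
tool_pos: [0.4578, -0.3631, 0.1485]
orientation: [179.9, 0.2, -53.9]
force: [0.3, -0.2, 0.2]
opening: 0.0435
gripper_force: 0.0
```

```bash
python3 - <<'E'
from h import *
o=telemetry.get_obs();print(o['tool_pos'],o['orientation'])
a=snap('wrist','w3'); t=o['tool_pos']
for z in(.058,.02):print(proj('w3',[t[0],t[1],z])*1.5625)
cv2.imwrite('pics/w3b.png',cv2.resize(a,(800,600),interpolation=cv2.INTER_CUBIC)[:,:,::-1])
E
```

```text
[ 0.45778463 -0.36308218  0.14845513] [179.87394468   0.21774319 -53.92039992]
[397.5     302.34375]
[397.34375 284.0625 ]
```

View pics/w3b.png

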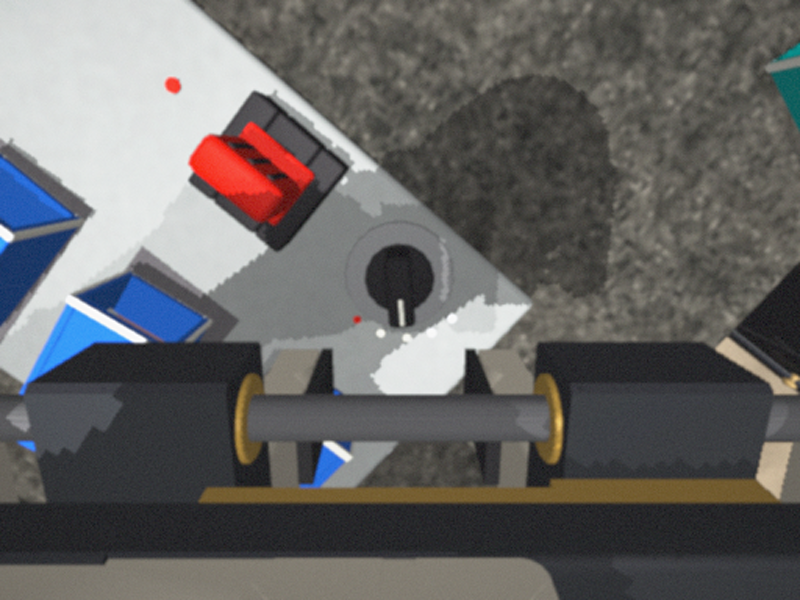

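Bar runs from (399,255) to (403,325), aligned with the tool's x, about 4 mm ahead of the TCP. Descend and grip.

carry_out(rows=[[0.004,0.001,0.03,0,0,0],[0.004,0.001,0.06,0,0,0],[0.004,0.001,0.085,0,0,0],[0.004,0.001,0.105,0,0,0],[0.004,0.001,0.112,0,0,0],[0.004,0.001,0.112,0,0,0]])

```text
clock: 4.0
tool_pos: [0.4614, -0.3667, 0.0394]
orientation: [-180.0, -0.0, -53.8]
force: [0.6, -0.0, 0.7]
opening: 0.0439
gripper_force: 0.0
```

carry_out(rows=[[0,0,0,0,0,0],[0,0,0,0,0,0],[0,0,0,0,0,0],[0,0,0,0,0,0],[0,0,0,0,0,0]], grip=-1)

```text
clock: 4.62
tool_pos: [0.46, -0.3672, 0.039]
orientation: [179.9, 0.0, -53.8]
force: [-4.8, -1.3, 5.1]
opening: 0.0138
gripper_force: 29.8
```

carry_out(rows=[[0,0,0,0,0,0.12],[0,0,0,0,0,0.24],[0,0,0,0,0,0.36],[0,0,0,0,0,0.48],[0,0,0,0,0,0.58],[0,0,0,0,0,0.68],[0,0,0,0,0,0.76],[0,0,0,0,0,0.8]])

```text
clock: 5.62
tool_pos: [0.4592, -0.3674, 0.039]
orientation: [179.9, -0.0, -99.7]
force: [-7.3, -2.8, 7.5]
opening: 0.0143
gripper_force: 30.9
```

```bash
python3 - <<'E'
from h import *
o=telemetry.get_obs()
for k in('tool_pos','orientation','force','moment','opening'):print(k,o[k])
E
```

```text
tool_pos [ 0.45922659 -0.36738877  0.03899653]
orientation [ 1.79863641e+02 -4.12828899e-02 -9.97441606e+01]
force [-7.29314063 -2.81773731  7.45862899]
moment [-1.18143298  2.51031556  0.68147113]
opening 0.014282645309998012
```

carry_out(rows=[[0,0,0,0,0,0.05],[0,0,0,0,0,0.08],[0,0,0,0,0,0.08]])

```text
clock: 6.0
tool_pos: [0.4592, -0.3674, 0.039]
orientation: [179.9, -0.1, -104.2]
force: [-6.5, -4.6, 5.9]
opening: 0.0154
gripper_force: 32.7
```

```bash
python3 - <<'E'
from h import *
o=telemetry.get_obs()
for k in('tool_pos','orientation','force','moment','opening'):print(k,o[k])
E
```

```text
tool_pos [ 0.45923725 -0.36741082  0.03895115]
orientation [ 1.79859733e+02 -6.16381583e-02 -1.04204510e+02]
force [-6.48585915 -4.64997145  5.85199655]
moment [-1.35136864  2.53592319  0.77412336]
opening 0.015359396970607954
```

carry_out(rows=[[0,0,0,0,0,0],[0,0,0,0,0,0],[0,0,-0.02,0,0,0],[0,0,-0.06,0,0,0],[0,0,-0.1,0,0,0],[0,0,-0.14,0,0,0],[0,0,-0.15,0,0,0]], grip=0)

```text
clock: 6.88
tool_pos: [0.4625, -0.3673, 0.1917]
orientation: [-179.7, -0.0, -104.2]
force: [0.8, -1.0, -0.5]
opening: 0.044
gripper_force: 0.0
```

```bash
python3 - <<'E'
from h import *
print(rel([.55,-.376,.17],[180,0,-5]))
E
```

```text
[-0.0132 -0.0868  0.0222 -0.0033 -0.0052 -1.732 ]
```

carry_out(rows=[[-0.002,-0.01,0,0,0,-0.18],[-0.004,-0.02,0,0,0,-0.36],[-0.006,-0.03,0.01,0,0,-0.54],[-0.008,-0.04,0.01,0,0,-0.72],[-0.01,-0.05,0.02,0,0,-0.9],[-0.012,-0.06,0.022,0,0,-1.08],[-0.013,-0.08,0.022,0,0,-1.26],[-0.013,-0.087,0.022,0,0,-1.44]])

```text
clock: 7.88
tool_pos: [0.5491, -0.3754, 0.1652]
orientation: [-180.0, 0.1, -21.4]
force: [0.6, -0.7, 0.2]
opening: 0.0441
gripper_force: 0.0
```

carry_out(rows=[[0,0,0,0,0,-0.14],[0,0,0,0,0,-0.28],[0,0,0,0,0,-0.29],[0,0,0,0,0,-0.29]])

```text
clock: 8.38
tool_pos: [0.5482, -0.3756, 0.1661]
orientation: [-180.0, 0.0, -5.3]
force: [-0.3, 0.6, 0.4]
opening: 0.0438
gripper_force: 0.0
```

```bash
python3 - <<'E'
from h import *
o=telemetry.get_obs();print(o['tool_pos'],o['orientation'])
a=snap('wrist','w4'); t=o['tool_pos']
for z in(.094,.042):print(proj('w4',[t[0],t[1],z])*1.5625)
cv2.imwrite('pics/w4b.png',cv2.resize(a,(800,600),interpolation=cv2.INTER_CUBIC)[:,:,::-1])
E
```

```text
[ 0.54824461 -0.37555574  0.16610441] [-1.79983034e+02  3.10688217e-02 -5.30389902e+00]
[396.09375 312.65625]
[396.25  285.625]
```

View pics/w4b.png

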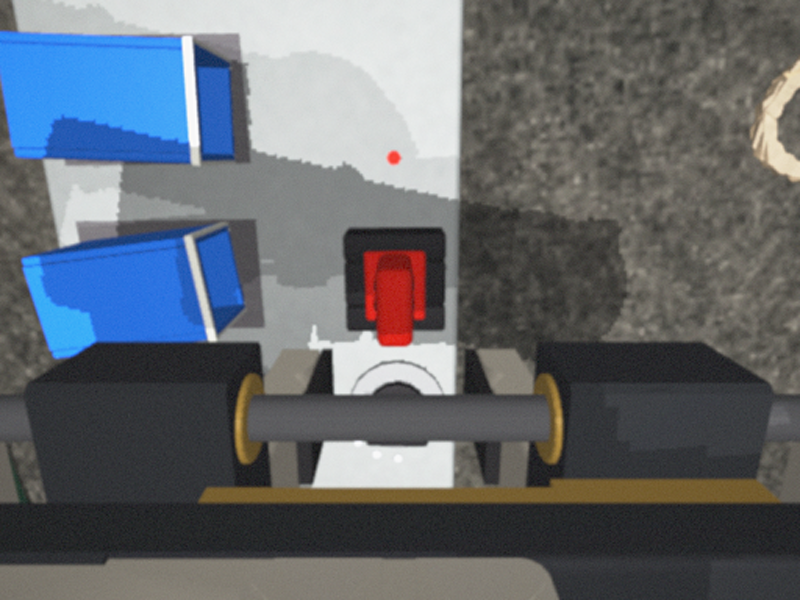

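Plug is right under the tool (socket centre (395,280), expected (396,286)), aligned. Descend, grip, pull up.

carry_out(rows=[[0.002,0,0.03,0,0,0],[0.002,0,0.06,0,0,0],[0.002,0,0.09,0,0,0],[0.002,0,0.108,0,0,0],[0.002,0,0.11,0,0,0],[0.002,0,0.11,0,0,0]])

```text
clock: 9.18
tool_pos: [0.5509, -0.3762, 0.0575]
orientation: [180.0, -0.1, -5.2]
force: [-0.5, -0.2, 1.0]
opening: 0.044
gripper_force: 0.0
```

carry_out(rows=[[0,0,0,0,0,0],[0,0,0,0,0,0],[0,0,0,0,0,0],[0,0,0,0,0,0],[0,0,0,0,0,0]], grip=-1)

```text
clock: 9.8
tool_pos: [0.5505, -0.3751, 0.0566]
orientation: [-180.0, -0.0, -5.1]
force: [1.1, 6.4, 1.8]
opening: 0.018
gripper_force: 30.0
```

carry_out(rows=[[0,0,-0.01,0,0,0],[0,0,-0.02,0,0,0],[0,0,-0.035,0,0,0],[0,0,-0.05,0,0,0],[0,0,-0.07,0,0,0],[0,0,-0.09,0,0,0],[0,0,-0.11,0,0,0],[0,0,-0.13,0,0,0]])

```text
clock: 10.8
tool_pos: [0.5504, -0.3767, 0.1891]
orientation: [179.9, -0.1, -5.2]
force: [-0.1, 0.6, -0.5]
opening: 0.018
gripper_force: 30.0
```

```bash
python3 - <<'E'
from h import *
o=telemetry.get_obs();print(o['tool_pos'],o['opening'],o['joint_pos'].round(1))
print(rel([.56,-.0,.27],[180,0,-5]),rel([.55,.03,.28],[180,0,-5]))
E
```

```text
[ 0.5504142  -0.37671724  0.18909155] 0.018033403077605398 [-1.760e+01  2.110e+01 -3.500e+00  1.000e-01 -6.530e+01  1.025e+02]
[-0.0242 -0.3759 -0.0815  0.0013 -0.0018 -0.0028] [-0.0368 -0.4049 -0.0915  0.0013 -0.0018 -0.0028]
```

carry_out(rows=[[0,-0.04,-0.03,0,0,0],[0.002,-0.09,-0.06,0,0,0],[0.004,-0.15,-0.08,0,0,0],[0.006,-0.21,-0.08,0,0,0],[0.008,-0.27,-0.08,0,0,0],[0.01,-0.33,-0.08,0,0,0],[0.012,-0.38,-0.08,0,0,0],[0.013,-0.41,-0.08,0,0,0]])

```text
clock: 11.8
tool_pos: [0.6005, 0.0332, 0.2684]
orientation: [-180.0, -0.1, -5.1]
force: [0.6, -0.8, -0.7]
opening: 0.0178
gripper_force: 30.0
```

carry_out(rows=[[0,0,0,0,0,0],[0,0,0,0,0,0]])

```text
clock: 12.05
tool_pos: [0.6002, 0.0308, 0.2677]
orientation: [-180.0, -0.1, -5.1]
force: [-0.5, -0.3, -0.1]
opening: 0.0178
gripper_force: 30.0
```

```bash
python3 - <<'E'
from h import *
o=telemetry.get_obs();print(o['tool_pos'],o['opening'],o['joint_pos'].round(1))
a=snap('wrist','w5')
cv2.imwrite('pics/w5b.png',cv2.resize(a,(800,600),interpolation=cv2.INTER_CUBIC)[:,:,::-1])
E
```

```text
[0.60015168 0.03078214 0.26766786] 0.01783861317963583 [ 21.6  12.2  -5.5   0.  -72.2  63.3]
```

View pics/w5b.png

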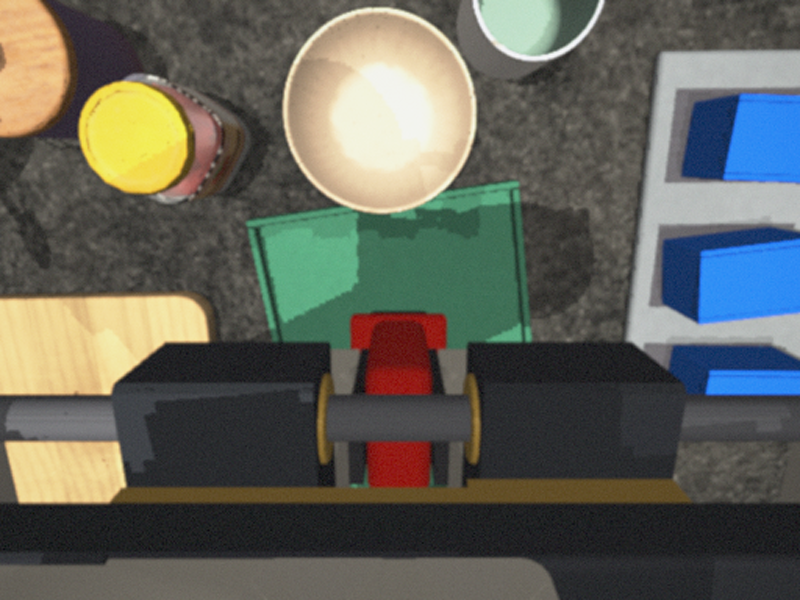

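Bowl rim centre is at (380,110), jar lid (137,137), mug (535,25); the plug is held straight.

```bash
python3 - <<'E'
from h import *
s=1.5625
b=px('w5',380/s,110/s,.053);print(b,px('w5',380/s,212/s,.053),px('w5',137/s,137/s,.11),px('w5',540/s,5/s,.09))
print([px('w5',u/s,v/s,.02) for u,v in((248,222),(518,185))])
print(rel([b[0],b[1],.17],[180,0,-5]))
E
```

```text
[0.7038 0.0328 0.053 ] [0.6338 0.0398 0.053 ] [0.6968 0.1772 0.11  ] [ 0.7507 -0.0688  0.09  ]
[array([0.6321, 0.1472, 0.02  ]), array([ 0.6416, -0.0688,  0.02  ])]
[ 0.103  -0.0117  0.0976 -0.     -0.001  -0.0031]
```

carry_out(rows=[[0.04,-0.005,0.0,0,0,0],[0.08,-0.01,0.02,0,0,0],[0.102,-0.012,0.06,0,0,0],[0.102,-0.012,0.1,0,0,0],[0.102,-0.012,0.14,0,0,0],[0.102,-0.012,0.17,0,0,0],[0.102,-0.012,0.195,0,0,0],[0.102,-0.012,0.2,0,0,0]])

```text
clock: 13.1
tool_pos: [0.7016, 0.0324, 0.0649]
orientation: [179.9, 0.2, -5.2]
force: [0.1, -0.0, 0.4]
opening: 0.0175
gripper_force: 30.0
```

carry_out(rows=[[0,0,0.003,0,0,0],[0,0,0.006,0,0,0],[0,0,0.008,0,0,0],[0,0,0.008,0,0,0]])

```text
clock: 13.6
tool_pos: [0.703, 0.0342, 0.0592]
orientation: [-180.0, -0.1, -5.1]
force: [0.3, 0.0, 0.1]
opening: 0.018
gripper_force: 30.0
```

carry_out(rows=[[0,0,0.002,0,0,0],[0,0,0.003,0,0,0],[0,0,0.003,0,0,0]])

```text
clock: 13.98
tool_pos: [0.7034, 0.0342, 0.0591]
orientation: [-180.0, -0.1, -5.1]
force: [-5.8, 0.6, 16.8]
opening: 0.0172
gripper_force: 30.0
```

carry_out(rows=[[0,0,0,0,0,0],[0,0,0,0,0,0],[0,0,0,0,0,0],[0,0,-0.03,0,0,0],[0,0,-0.07,0,0,0],[0,0,-0.12,0,0,0],[0,0,-0.17,0,0,0],[0,0,-0.21,0,0,0]], grip=0)

```text
clock: 14.98
tool_pos: [0.7029, 0.034, 0.2678]
orientation: [-180.0, -0.1, -5.1]
force: [0.5, -1.1, 0.4]
opening: 0.0439
gripper_force: 0.0
```

```bash
python3 - <<'E'
from h import *
o=telemetry.get_obs();print(o['tool_pos'],o['joint_pos'].round(1))
a=snap('wrist','w6'); s=1.5625
b=(a[:,:,0]>130)&(a[:,:,1]<60)
print(b.sum(), [x.mean()*s for x in np.nonzero(b)], proj('w6',[.703,.034,.09])*s)
E
```

```text
[0.70286295 0.03404483 0.26777812] [ 18.6  22.1   8.3   0.  -76.1  66.3]
875 [np.float64(261.54821428571427), np.float64(397.7125)] [396.5625  266.09375]
```

carry_out(rows=[[-0.02,0.03,0,0,0,0.18],[-0.04,0.06,-0.01,0,0,0.36],[-0.06,0.1,-0.02,0,0,0.54],[-0.08,0.13,-0.03,0,0,0.72],[-0.1,0.17,-0.03,0,0,0.9],[-0.12,0.2,-0.03,0,0,1.08],[-0.129,0.23,-0.03,0,0,1.26],[-0.129,0.243,-0.03,0,0,1.44]], grip=1)

```text
clock: 16.02
tool_pos: [0.5514, -0.1977, 0.2956]
orientation: [-180.0, 0.0, -88.1]
force: [0.2, 0.3, 0.2]
opening: 0.0876
gripper_force: 0.0
```

carry_out(rows=[[0,0,0,0,0,0.1],[0,0,0,0,0,0.13],[0,0,0,0,0,0.13]])

```text
clock: 16.4
tool_pos: [0.5524, -0.1962, 0.2954]
orientation: [180.0, 0.0, -95.0]
force: [0.5, 0.8, 0.2]
opening: 0.0879
gripper_force: 0.0
```

```bash
python3 - <<'E'
from h import *
o=telemetry.get_obs();print(o['tool_pos'],o['orientation'],o['joint_pos'].round(1))
a=snap('wrist','w7'); s=1.5625
cv2.imwrite('pics/w7b.png',cv2.resize(a,(800,600),interpolation=cv2.INTER_CUBIC)[:,:,::-1])
E
```

```text
[ 0.55239029 -0.19620475  0.29536958] [ 1.79981014e+02  1.59522061e-03 -9.50043116e+01] [ -0.5  10.1  -4.6  -0.  -75.3  -4.5]
```

View pics/w7b.png

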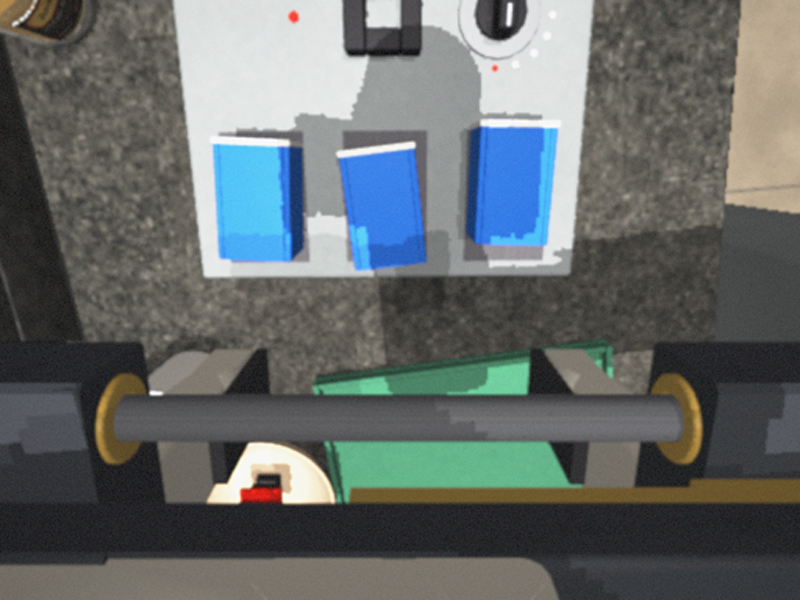

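Moulds: left one top face (213,141)-(290,146)-(292,260)-(219,262), middle (337,155)-(415,145)-(426,262)-(357,270), right (481,125)-(558,125)-(547,245)-(475,242). Dial bar is along the plate's y, at off.

```bash
python3 - <<'E'
from h import *
s=1.5625
for n,q in dict(m3=[(213,139),(290,144),(292,260),(219,262)],m2=[(337,154),(415,144),(426,262),(357,270)],m1=[(481,122),(558,122),(547,245),(475,242)]).items():
    p=np.array([px('w7',u/s,v/s,.07)[:2] for u,v in q]); r=cv2.minAreaRect(p.astype(np.float32)); y=(p[2]+p[3]-p[0]-p[1])/2
    print(n,p.tolist(),p.mean(0),'len',np.linalg.norm(y),'yaw',np.degrees(np.arctan2(-y[0],y[1])),r)
E
```

```text
m3 [[0.6793, -0.292], [0.6242, -0.2836], [0.635, -0.1985], [0.6914, -0.2019]] [ 0.657475 -0.244   ] len 0.08834513285971109 yaw -7.446786385625078 ((0.6574254035949707, -0.24319988489151), (0.09090883284807205, 0.05635072663426399), 82.3512191772461)
m2 [[0.5911, -0.2737], [0.5338, -0.2757], [0.5322, -0.1878], [0.586, -0.1862]] [ 0.560775 -0.23085 ] len 0.08776395900368214 yaw 2.18754376535818 ((0.5609168410301208, -0.2307755947113037), (0.05733487010002136, 0.08790232241153717), 1.9990462064743042)
m1 [[0.4853, -0.2866], [0.4302, -0.2818], [0.4389, -0.1929], [0.4937, -0.2001]] [ 0.462025 -0.24035 ] len 0.0881157902989016 yaw -5.5682517049374995 ((0.4620712995529175, -0.24004332721233368), (0.08932468295097351, 0.05530552938580513), 84.41068267822266)
```

```bash
cat >> h.py <<'E'
def Rt(yaw,a):  # tool: mould yaw (deg), tilt a about mould x (deg); -45 at pick, +45 when inverted
    return (R.from_euler('z',yaw,degrees=True)*R.from_euler('x',a,degrees=True)*R.from_euler('xyz',[180,0,-90],degrees=True)).as_matrix()
def relM(pos,Rm,yr=None):
    M=T(); return np.round(np.r_[M[:3,:3].T@(np.array(pos)-M[:3,3]),R.from_matrix(M[:3,:3].T@Rm).as_rotvec()],3)
def pick(c,yaw,d=.025,zg=.05,back=.1):
    y=np.array([-np.sin(np.radians(yaw)),np.cos(np.radians(yaw)),0]); Rm=Rt(yaw,-45); g=np.r_[c,0]+d*y; g[2]=zg
    t=g+.019*Rm[:,2]; return t,t-back*Rm[:,2],Rm
E
python3 - <<'E'
from h import *
t,p,Rm=pick([.462,-.240],-6); print(t,p,relM(p,Rm),relM(t,Rm))
E
```

```text
[ 0.46320887 -0.22849838  0.03656497] [ 0.47060015 -0.15817507  0.10727565] [-0.031  0.085  0.188 -0.007  0.785  0.017] [ 0.04   0.086  0.259 -0.007  0.785  0.017]
```

carry_out(rows=[[-0.005,0.01,0,0,0.13,0],[-0.01,0.03,0.01,0,0.26,0],[-0.015,0.05,0.03,0,0.39,0.01],[-0.02,0.07,0.05,0,0.52,0.01],[-0.025,0.085,0.07,0,0.65,0.017],[-0.031,0.085,0.09,-0.007,0.785,0.017],[-0.031,0.085,0.1,-0.007,0.785,0.017],[-0.031,0.085,0.1,-0.007,0.785,0.017]], grip=0.64)

```text
clock: 17.45
tool_pos: [0.4705, -0.1577, 0.1952]
orientation: [179.8, -45.0, -96.0]
force: [0.3, -0.5, -0.1]
opening: 0.0718
gripper_force: 0.0
```

```bash
python3 - <<'E'
from h import *
o=telemetry.get_obs();print(o['tool_pos'],o['joint_pos'].round(1))
t,p,Rm=pick([.462,-.240],-6); print(relM(p,Rm),relM(t,Rm))
E
```

```text
[ 0.47050247 -0.15766512  0.19518255] [ 29.4  12.9 -43.8  38.2 -68.5 -61.2]
[-0.062 -0.     0.063  0.002  0.001  0.001] [-0.062 -0.001  0.163  0.002  0.001  0.001]
```

carry_out(rows=[[-0.03,0,0.03,0,0,0],[-0.062,0,0.063,0,0,0],[-0.062,0,0.08,0,0,0],[-0.062,-0.001,0.1,0,0,0],[-0.062,-0.001,0.125,0,0,0],[-0.062,-0.001,0.145,0,0,0],[-0.062,-0.001,0.163,0,0,0],[-0.062,-0.001,0.163,0,0,0]])

```text
clock: 18.45
tool_pos: [0.4638, -0.2305, 0.0372]
orientation: [-179.9, -44.9, -96.3]
force: [0.1, -0.2, -0.9]
opening: 0.0719
gripper_force: 0.0
```

carry_out(rows=[[0,0,0,0,0,0],[0,0,0,0,0,0],[0,0,0,0,0,0],[0,0,0,0,0,0]], grip=-1)

```text
clock: 18.95
tool_pos: [0.4643, -0.2287, 0.0373]
orientation: [-179.9, -45.0, -96.1]
force: [-2.9, 2.6, 7.9]
opening: 0.0556
gripper_force: 30.0
```

```bash
python3 - <<'E'
from h import *
o=telemetry.get_obs();print(o['tool_pos'],o['joint_pos'].round(1),o['orientation'])
print(relM([.45,-.1,.25],Rt(-6,0)),relM([.45,0,.25],Rt(0,45)))
E
```

```text
[ 0.46432883 -0.22874268  0.03727766] [ 14.4  25.3 -57.4  63.2 -48.  -80.8] [-179.92489708  -45.02425167  -96.12957385]
[ 0.061  0.028 -0.24  -0.    -0.786 -0.002] [-9.00e-03  3.80e-02 -3.10e-01 -1.00e-03 -1.57e+00 -1.18e-01]
```

carry_out(rows=[[0.02,0,-0.02,0,0,0],[0.05,0,-0.05,0,0,0],[0.07,0.005,-0.1,0,-0.1,0],[0.08,0.01,-0.14,0,-0.25,0],[0.08,0.015,-0.18,0,-0.4,0],[0.07,0.02,-0.22,0,-0.55,0],[0.061,0.028,-0.24,0,-0.7,0],[0.061,0.028,-0.24,0,-0.786,0]])

```text
clock: 19.95
tool_pos: [0.45, -0.0984, 0.2509]
orientation: [-179.8, 0.4, -96.0]
force: [-0.1, -0.9, -2.6]
opening: 0.0561
gripper_force: 30.0
```

```bash
python3 - <<'E'
from h import *
o=telemetry.get_obs();print(o['tool_pos'],o['joint_pos'].round(1),o['orientation'],o['force'],o['opening'])
print(relM([.48,.06,.2],Rt(0,45)))
E
```

```text
[ 0.44995443 -0.09837195  0.25089076] [ 12.   -1.3 -22.8  -0.3 -68.1 -17.9] [-179.7924343     0.39777225  -95.99581158] [-0.14235344 -0.87909338 -2.62563677] 0.05607298197237235
[-0.16  -0.013  0.052 -0.045 -0.778 -0.098]
```

carry_out(rows=[[-0.02,0,0,-0.005,-0.1,-0.012],[-0.05,-0.002,0,-0.01,-0.2,-0.024],[-0.08,-0.004,0,-0.015,-0.3,-0.036],[-0.11,-0.006,0.01,-0.02,-0.4,-0.048],[-0.14,-0.008,0.03,-0.025,-0.5,-0.06],[-0.16,-0.01,0.06,-0.03,-0.6,-0.072],[-0.18,-0.012,0.09,-0.038,-0.7,-0.085],[-0.185,-0.013,0.112,-0.045,-0.778,-0.098]])

```text
clock: 20.95
tool_pos: [0.4819, 0.0837, 0.1363]
orientation: [179.6, 44.9, -90.3]
force: [0.2, -0.6, -3.0]
opening: 0.0561
gripper_force: 30.0
```

```bash
python3 - <<'E'
from h import *
o=telemetry.get_obs();print(o['tool_pos'],o['joint_pos'].round(1),o['orientation'],o['force'],o['opening'])
print(relM([.48,.085,.1],Rt(0,45)))
a=snap('wrist','w8')
cv2.imwrite('pics/w8b.png',cv2.resize(a,(640,480))[:,:,::-1])
E
```

```text
[0.48191272 0.08366363 0.13629077] [ -6.2  17.8 -14.5 -47.5 -71.8  27.5] [179.63662783  44.8700324  -90.29751438] [ 0.17377809 -0.61430263 -2.99025524] 0.05611600883490576
[ 0.025  0.002  0.027  0.003 -0.002 -0.004]
```

View pics/w8b.png

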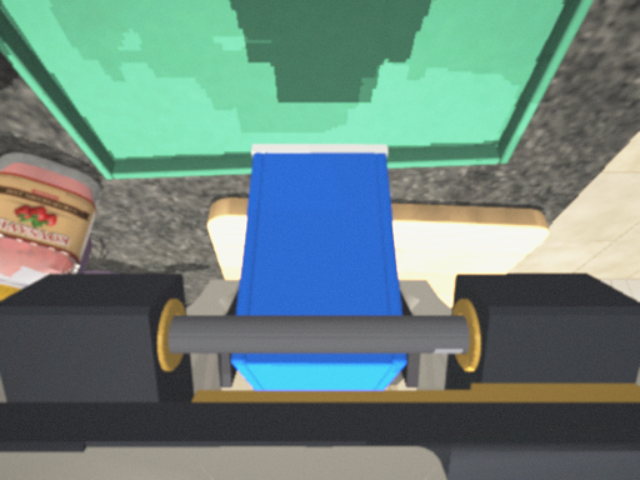

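The mould is inverted at (320,260) over the tray and the tray is still in place. Knock.

carry_out(rows=[[0.011,0,0.011,0,0,0],[0.025,0,0.025,0,0,0],[0.039,0,0.039,0,0,0],[0.053,0,0.053,0,0,0],[0.058,0,0.058,0,0,0]])

```text
clock: 21.62
tool_pos: [0.4815, 0.0823, 0.0578]
orientation: [179.7, 44.9, -90.0]
force: [-10.4, -12.5, 44.4]
opening: 0.056
gripper_force: 30.0
```

carry_out(rows=[[-0.015,0,-0.015,0,0,0],[-0.03,0,-0.03,0,0,0],[-0.03,0,-0.03,0,0,0]])

```text
clock: 22.0
tool_pos: [0.4829, 0.0822, 0.0987]
orientation: [179.9, 44.6, -90.1]
force: [0.1, 0.3, -3.3]
opening: 0.0556
gripper_force: 30.0
```

carry_out(rows=[[0.014,0,0.014,0,0,0],[0.028,0,0.028,0,0,0],[0.03,0,0.03,0,0,0],[0.012,0,0.012,0,0,0],[0.014,0,0.014,0,0,0],[0.028,0,0.028,0,0,0],[0.03,0,0.03,0,0,0],[0.0,0,0.0,0,0,0]])

```text
clock: 23.0
tool_pos: [0.4796, 0.0825, 0.0934]
orientation: [178.8, 44.8, -91.0]
force: [0.1, -0.6, -0.5]
opening: 0.0557
gripper_force: 30.0
```

carry_out(rows=[[-0.01,0,-0.01,0,0,0],[-0.01,0,-0.01,0,0,0]])

```text
clock: 23.25
tool_pos: [0.4818, 0.0826, 0.1114]
orientation: [179.6, 44.7, -90.3]
force: [-0.3, 0.3, -0.5]
opening: 0.0559
gripper_force: 30.0
```

carry_out(rows=[[-0.01,0,-0.01,0,0,0],[-0.025,0,-0.025,0,0,0],[-0.04,0,-0.04,0,0,0],[-0.06,0,-0.06,0,0,0],[-0.08,0,-0.08,0,0,0],[-0.08,0,-0.08,0,0,0]])

```text
clock: 24.0
tool_pos: [0.4837, 0.0827, 0.2288]
orientation: [-179.8, 44.6, -90.0]
force: [0.3, 0.8, -1.5]
opening: 0.0561
gripper_force: 30.0
```

```bash
python3 - <<'E'
from h import *
o=telemetry.get_obs();print(o['tool_pos'],o['joint_pos'].round(1),o['orientation'],o['force'],o['opening'])
print(relM([.53,.345,.22],Rt(0,45)))
a=snap('wrist','w9');b=snap('scene','sc1')
c=np.hstack([cv2.resize(a,(480,360)),cv2.resize(b[130:270,90:250],(320,280))[:360] if 0 else cv2.copyMakeBorder(cv2.resize(b[130:270,90:250],(320,280)),0,80,0,0,cv2.BORDER_CONSTANT)])
cv2.imwrite('pics/w9b.png',c[:,:,::-1])
E
```

```text
[0.48367863 0.08273555 0.22880318] [ -5.6  10.8  -9.9 -45.4 -79.1  18.7] [-179.8245271    44.63032403  -89.96227532] [ 0.33067531  0.76410894 -1.49188397] 0.056052567726577365
[-0.18  -0.046  0.191 -0.003 -0.006  0.   ]
```

View pics/w9b.png

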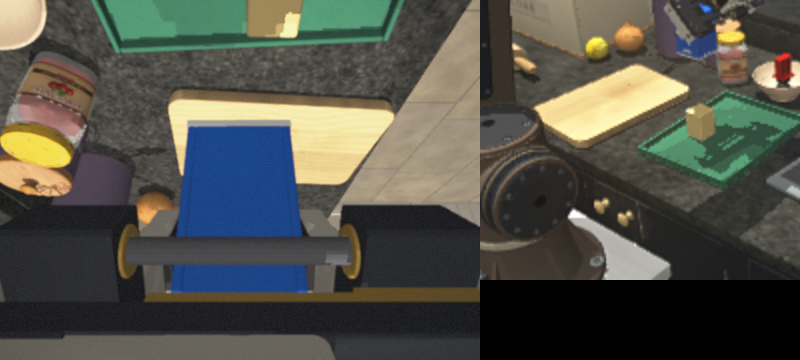

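Cream bar stands in the tray (scene crop (700,122)); mould 1 is empty. On to the board.

carry_out(rows=[[-0.02,-0.006,0.02,0,0,0],[-0.05,-0.012,0.05,0,0,0],[-0.08,-0.02,0.08,0,0,0],[-0.11,-0.028,0.11,0,0,0],[-0.14,-0.036,0.145,0,0,0],[-0.165,-0.042,0.175,0,0,0],[-0.183,-0.046,0.195,0,0,0],[-0.183,-0.046,0.195,0,0,0]])

```text
clock: 25.1
tool_pos: [0.5278, 0.3516, 0.2135]
orientation: [179.4, 44.6, -90.4]
force: [0.0, -0.8, -2.3]
opening: 0.0561
gripper_force: 30.0
```

```bash
python3 - <<'E'
from h import *
o=telemetry.get_obs();print(o['tool_pos'],o['joint_pos'].round(1),o['orientation'])
print(relM([.53,.35,.09],Rt(0,45)))
a=snap('wrist','w10')
cv2.imwrite('pics/w10b.png',cv2.resize(a,(640,480))[:,:,::-1])
E
```

```text
[0.52780826 0.35164368 0.21349805] [ 22.8  13.5  -7.5 -48.9 -59.7  -0.6] [179.43911263  44.64969912 -90.36631202]
[ 0.088 -0.003  0.087  0.005 -0.006 -0.005]
```

carry_out(rows=[[0.02,0,0.02,0,0,0],[0.045,-0.002,0.045,0,-0.003,0],[0.07,-0.002,0.07,0.004,-0.006,-0.004],[0.085,-0.002,0.085,0.004,-0.006,-0.004],[0.09,-0.002,0.09,0.004,-0.006,-0.004],[0.092,-0.002,0.092,0.004,-0.006,-0.004],[0.092,-0.002,0.092,0.004,-0.006,-0.004]])

```text
clock: 26.02
tool_pos: [0.5309, 0.3493, 0.0858]
orientation: [-179.8, 45.0, -90.0]
force: [0.6, 0.4, -1.3]
opening: 0.0557
gripper_force: 30.0
```

carry_out(rows=[[0.002,0,0.002,0,0,0],[0.004,0,0.004,0,0,0],[0.005,0,0.005,0,0,0]])

```text
clock: 26.4
tool_pos: [0.5304, 0.3494, 0.0779]
orientation: [-179.9, 45.0, -90.0]
force: [-0.3, -0.6, -1.8]
opening: 0.0559
gripper_force: 30.0
```

carry_out(rows=[[0.001,0,0.001,0,0,0],[0.002,0,0.002,0,0,0],[0.002,0,0.002,0,0,0]])

```text
clock: 26.78
tool_pos: [0.5304, 0.3493, 0.0749]
orientation: [-179.9, 45.0, -90.0]
force: [0.7, 0.5, -1.5]
opening: 0.0559
gripper_force: 30.0
```

carry_out(rows=[[0.001,0,0.001,0,0,0],[0.002,0,0.002,0,0,0],[0.002,0,0.002,0,0,0]])

```text
clock: 27.15
tool_pos: [0.5304, 0.3493, 0.0721]
orientation: [-179.9, 45.0, -90.0]
force: [-0.1, -1.3, -1.9]
opening: 0.0561
gripper_force: 30.0
```

carry_out(rows=[[0.001,0,0.001,0,0,0],[0.002,0,0.002,0,0,0],[0.002,0,0.002,0,0,0]])

```text
clock: 27.52
tool_pos: [0.5306, 0.3494, 0.07]
orientation: [-179.9, 45.1, -90.0]
force: [-0.0, -2.4, 4.2]
opening: 0.0559
gripper_force: 30.0
```

carry_out(rows=[[0.001,0,0.001,0,0,0],[0.002,0,0.002,0,0,0],[0.002,0,0.002,0,0,0]])

```text
clock: 27.9
tool_pos: [0.5308, 0.3498, 0.0696]
orientation: [-179.7, 45.2, -89.8]
force: [-5.0, -8.0, 20.3]
opening: 0.056
gripper_force: 30.0
```

carry_out(rows=[[-0.002,0,-0.002,0,0,0],[-0.002,0,-0.002,0,0,0]])

```text
clock: 28.15
tool_pos: [0.5308, 0.3493, 0.0697]
orientation: [-179.8, 45.0, -90.0]
force: [-0.9, -3.6, 4.4]
opening: 0.0557
gripper_force: 30.0
```

carry_out(rows=[[0,0,0,0,0,0],[0,0,0,0,0,0],[0,0,0,0,0,0],[0,0,-0.02,0,0,0],[0,0,-0.05,0,0,0],[0,0,-0.09,0,0,0],[0,0,-0.13,0,0,0],[0,0,-0.13,0,0,0]], grip=0.7)

```text
clock: 29.15
tool_pos: [0.5318, 0.2553, 0.1646]
orientation: [-179.4, 45.0, -89.8]
force: [0.1, 0.6, -0.3]
opening: 0.0746
gripper_force: 0.0
```

```bash
python3 - <<'E'
from h import *
o=telemetry.get_obs();print(o['tool_pos'],o['joint_pos'].round(1),o['orientation'])
a=snap('wrist','w11');b=snap('scene','sc2')
c=np.hstack([cv2.resize(a,(480,360)),cv2.copyMakeBorder(cv2.resize(b[130:270,90:250],(320,280)),0,80,0,0,cv2.BORDER_CONSTANT)])
cv2.imwrite('pics/w11b.png',c[:,:,::-1])
t,p,Rm=pick([.561,-.231],2); print(t,p, relM([.5,.0,.3],Rt(0,0)))
E
```

```text
[0.53183151 0.25532113 0.16461097] [ 11.9  16.5 -10.7 -51.  -62.7  12.7] [-179.4285484    45.02945434  -89.81032661]
[ 0.56059639 -0.21944207  0.03656497] [ 0.55812862 -0.14877447  0.10727565] [ 0.084  0.029 -0.279 -0.004  0.786 -0.002]
```

View pics/w11b.png

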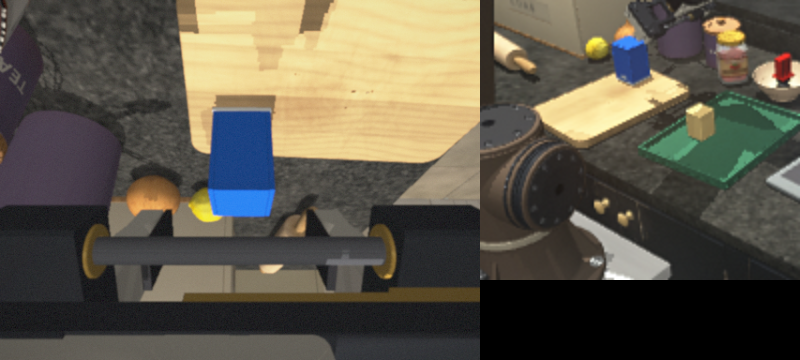

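carry_out(rows=[[0,0,-0.05,0,0,0],[0,0,-0.1,0,0.1,0],[0.01,0.005,-0.15,0,0.22,0],[0.03,0.01,-0.2,0,0.34,0],[0.05,0.015,-0.24,0,0.46,0],[0.07,0.02,-0.27,0,0.58,0],[0.084,0.029,-0.279,0,0.7,0],[0.084,0.029,-0.279,0,0.786,0]], grip=0.64)

```text
clock: 30.25
tool_pos: [0.4998, 0.0005, 0.2984]
orientation: [-180.0, -0.2, -90.1]
force: [-0.3, 0.5, -0.8]
opening: 0.0719
gripper_force: 0.0
```

```bash
python3 - <<'E'
from h import *
o=telemetry.get_obs();print(o['tool_pos'],o['joint_pos'].round(1),o['orientation'])
t,p,Rm=pick([.561,-.231],2); p[2]=.2; print(relM(p,Rm))
E
```

```text
[0.4997622  0.0005087  0.29838726] [ 22.8   1.4 -14.2   0.2 -74.5 -22.9] [-179.96627867   -0.19633109  -90.09048068]
[ 0.149 -0.059  0.099  0.014  0.782 -0.035]
```

carry_out(rows=[[0.02,-0.008,0.01,0,0.12,-0.005],[0.04,-0.016,0.02,0,0.24,-0.01],[0.07,-0.025,0.035,0.005,0.36,-0.015],[0.1,-0.035,0.05,0.008,0.48,-0.02],[0.12,-0.045,0.07,0.01,0.6,-0.027],[0.14,-0.055,0.09,0.012,0.7,-0.032],[0.149,-0.059,0.099,0.014,0.782,-0.035],[0.149,-0.059,0.099,0.014,0.782,-0.035]])

```text
clock: 31.25
tool_pos: [0.5583, -0.1484, 0.1977]
orientation: [179.6, -44.9, -87.7]
force: [-0.7, 0.3, 0.1]
opening: 0.0715
gripper_force: 0.0
```

```bash
python3 - <<'E'
from h import *
o=telemetry.get_obs();print(o['tool_pos'],o['joint_pos'].round(1),o['orientation'])
t,p,Rm=pick([.561,-.231],2); print(relM(p,Rm),relM(t,Rm))
E
```

```text
[ 0.55827707 -0.14842056  0.19765276] [ 26.   16.9 -39.3  45.4 -64.7 -55.5] [179.60353207 -44.92696227 -87.66656224]
[-0.064 -0.     0.064  0.003  0.001  0.004] [-0.063 -0.001  0.164  0.003  0.001  0.004]
```

carry_out(rows=[[-0.03,0,0.03,0,0,0],[-0.063,0,0.064,0.003,0,0.004],[-0.063,0,0.085,0.003,0,0.004],[-0.063,-0.001,0.105,0.003,0,0.004],[-0.063,-0.001,0.13,0.003,0,0.004],[-0.063,-0.001,0.15,0.003,0,0.004],[-0.063,-0.001,0.164,0.003,0,0.004],[-0.063,-0.001,0.164,0.003,0,0.004]])

```text
clock: 32.25
tool_pos: [0.5631, -0.2199, 0.0398]
orientation: [-179.5, -44.8, -88.5]
force: [0.2, -0.4, 0.2]
opening: 0.0719
gripper_force: 0.0
```

carry_out(rows=[[0,0,0,0,0,0],[0,0,0,0,0,0],[0,0,0,0,0,0],[0,0,0,0,0,0]], grip=-1)

```text
clock: 32.75
tool_pos: [0.5631, -0.219, 0.0402]
orientation: [-179.5, -44.9, -88.4]
force: [-3.2, 4.7, 7.3]
opening: 0.0561
gripper_force: 30.0
```

carry_out(rows=[[0.02,0,-0.02,0,0,0],[0.05,0,-0.05,0,0,0],[0.07,0.005,-0.1,0,-0.1,0],[0.08,0.01,-0.14,0,-0.25,0],[0.08,0.015,-0.18,0,-0.4,0],[0.07,0.02,-0.22,0,-0.55,0],[0.061,0.025,-0.24,0,-0.7,0],[0.061,0.025,-0.24,0,-0.786,0]])

```text
clock: 33.75
tool_pos: [0.5331, -0.0924, 0.2542]
orientation: [-179.4, 0.5, -87.9]
force: [-0.1, 0.1, -2.5]
opening: 0.0561
gripper_force: 29.9
```

```bash
python3 - <<'E'
from h import *
o=telemetry.get_obs();print(o['tool_pos'],o['joint_pos'].round(1),o['orientation'],o['force'])
print(relM([.585,.085,.14],Rt(0,45)))
b=snap('scene','sc3').astype(int)
g=(b[:,:,1]-b[:,:,0]>20)&(b[:,:,1]-b[:,:,2]>10); c=g.astype(np.uint8); n,l,st,ce=cv2.connectedComponentsWithStats(c); i=1+np.argmax(st[1:,4]); print(st[i],ce[i])
d=cv2.imread('pics/sc0.png')[:,:,::-1].astype(int); g=(d[:,:,1]-d[:,:,0]>20)&(d[:,:,1]-d[:,:,2]>10); n,l,st,ce=cv2.connectedComponentsWithStats(g.astype(np.uint8)); i=1+np.argmax(st[1:,4]); print(st[i],ce[i])
E
```

```text
[ 0.53311848 -0.09240514  0.25424481] [ 10.6   6.6 -13.9  -0.5 -68.8  -8.4] [-179.41689093    0.53253112  -87.92124191] [-0.13127817  0.06070687 -2.52584702]
[-0.174 -0.057  0.116  0.005 -0.776  0.038]
[ 169  175   84   50 1930] [213.30207254 199.4626943 ]
[ 169  172   84   49 2027] [211.3522447 195.2372965]
```

```bash
python3 - <<'E'
from h import *
for f in('sc0','sc1','sc2','sc3'):
    b=cv2.imread(f'pics/{f}.png')[:,:,::-1].astype(int)
    g=(b[:,:,1]-b[:,:,0]>20)&(b[:,:,1]-b[:,:,2]>10); n,l,st,ce=cv2.connectedComponentsWithStats(g.astype(np.uint8)); i=1+np.argmax(st[1:,4])
    y,x=np.nonzero(l==i); P=[(x[k],y[k]) for k in(np.argmin(x),np.argmax(y),np.argmax(x),np.argmin(y),np.argmin(x+2*y),np.argmax(x-y))]
    print(f,P,[px(f.replace('sc','sc'),u,v,.02)[:2].tolist() for u,v in P])
E
```

```text
sc0 [(np.int64(169), np.int64(199)), (np.int64(212), np.int64(220)), (np.int64(252), np.int64(185)), (np.int64(212), np.int64(172)), (np.int64(212), np.int64(172)), (np.int64(251), np.int64(184))] [[0.3537, 0.1343], [0.3468, -0.1013], [0.6384, -0.0703], [0.6273, 0.1481], [0.6273, 0.1481], [0.6428, -0.0618]]
sc1 [(np.int64(169), np.int64(203)), (np.int64(211), np.int64(224)), (np.int64(253), np.int64(188)), (np.int64(212), np.int64(175)), (np.int64(212), np.int64(175)), (np.int64(253), np.int64(188))] [[0.3335, 0.1122], [0.3263, -0.1147], [0.6205, -0.0886], [0.6057, 0.1289], [0.6057, 0.1289], [0.6205, -0.0886]]
sc2 [(np.int64(169), np.int64(203)), (np.int64(212), np.int64(224)), (np.int64(253), np.int64(188)), (np.int64(213), np.int64(175)), (np.int64(213), np.int64(175)), (np.int64(253), np.int64(188))] [[0.3335, 0.1122], [0.3284, -0.1176], [0.6205, -0.0886], [0.6083, 0.1252], [0.6083, 0.1252], [0.6205, -0.0886]]
sc3 [(np.int64(169), np.int64(203)), (np.int64(211), np.int64(224)), (np.int64(252), np.int64(188)), (np.int64(212), np.int64(175)), (np.int64(212), np.int64(175)), (np.int64(251), np.int64(187))] [[0.3335, 0.1122], [0.3263, -0.1147], [0.618, -0.0852], [0.6057, 0.1289], [0.6057, 0.1289], [0.6222, -0.0768]]
```

```bash
python3 - <<'E'
from h import *
print(px('sc2',200,191,.036))
print(relM([.57,.055,.14],Rt(0,45)))
E
```

```text
[0.453 0.057 0.036]
[-0.146 -0.041  0.116  0.005 -0.773  0.037]
```

carry_out(rows=[[-0.02,-0.005,0,0,-0.1,0.005],[-0.045,-0.01,0,0,-0.2,0.01],[-0.07,-0.015,0,0,-0.3,0.015],[-0.1,-0.02,0.01,0,-0.4,0.02],[-0.12,-0.03,0.03,0,-0.5,0.025],[-0.135,-0.035,0.06,0.003,-0.6,0.03],[-0.146,-0.041,0.09,0.005,-0.7,0.034],[-0.146,-0.041,0.116,0.005,-0.773,0.037]])

```text
clock: 34.8
tool_pos: [0.5688, 0.0541, 0.1355]
orientation: [179.6, 44.6, -90.3]
force: [0.1, -0.5, -2.9]
opening: 0.0557
gripper_force: 29.9
```

carry_out(rows=[[0.01,0,0.01,0,0,0],[0.02,0,0.02,0,0,0],[0.03,0,0.03,0,0,0],[0.03,0,0.03,0,0,0]])

```text
clock: 35.3
tool_pos: [0.5686, 0.0537, 0.0945]
orientation: [179.7, 44.5, -90.2]
force: [0.9, 0.3, -1.8]
opening: 0.0558
gripper_force: 29.9
```

```bash
python3 - <<'E'
from h import *
o=telemetry.get_obs();print(o['tool_pos'],o['joint_pos'].round(1),o['orientation'],o['force'])
a=snap('wrist','w12')
cv2.imwrite('pics/w12b.png',cv2.resize(a,(640,480))[:,:,::-1])
E
```

```text
[0.56858172 0.05370892 0.09445675] [ -7.8  27.6  -5.1 -46.7 -72.4  28.7] [179.68684237  44.49320384 -90.22294578] [ 0.89058103  0.26860957 -1.84602808]
```

View pics/w12b.png

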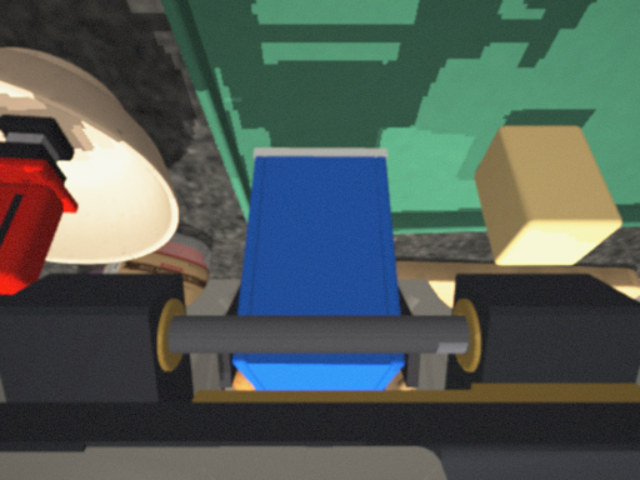

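```bash
python3 - <<'E'
from h import *
s=1.25
for n,u,v,z in [('lipL',255,152,.038),('lipR',387,152,.038),('wall top a',205,100,.02),('wall b',190,50,.02),('corner',243,218,.02),('far wall',480,212,.02),('bar base',485,262,.066),('bar base R',577,262,.066),('barBL',500,128,.066)]:
    print(n,px('w12',u/s,v/s,z)[:2])
E
```

```text
lipL [0.5964 0.0237]
lipR [0.5395 0.024 ]
wall top a [0.6174 0.0112]
wall b [ 0.6173 -0.0125]
corner [0.6162 0.1042]
far wall [0.4699 0.0984]
bar base [0.485  0.0746]
bar base R [0.4382 0.075 ]
barBL [ 0.5133 -0.0179]
```

carry_out(rows=[[0.0,0.008,0.0,0,0,0],[0.012,0.008,0.012,0,0,0],[0.026,0.008,0.026,0,0,0],[0.028,0.008,0.028,0,0,0],[0.01,0.008,0.01,0,0,0],[0.0,0.008,0.0,0,0,0],[0.0,0.008,0.0,0,0,0]])

```text
clock: 36.22
tool_pos: [0.5614, 0.053, 0.0951]
orientation: [179.9, 44.5, -90.2]
force: [0.5, 0.5, -2.9]
opening: 0.0557
gripper_force: 30.0
```

carry_out(rows=[[0.013,0,0.013,0,0,0],[0.027,0,0.027,0,0,0],[0.029,0,0.029,0,0,0],[0.01,0,0.01,0,0,0],[0.0,0,0.0,0,0,0],[0.0,0,0.0,0,0,0]])

```text
clock: 36.98
tool_pos: [0.5612, 0.0531, 0.0946]
orientation: [179.8, 44.5, -90.2]
force: [-0.0, -0.1, -3.1]
opening: 0.0559
gripper_force: 30.0
```

carry_out(rows=[[0.013,0,0.013,0,0,0],[0.027,0,0.027,0,0,0],[0.029,0,0.029,0,0,0]])

```text
clock: 37.35
tool_pos: [0.56, 0.0529, 0.0521]
orientation: [179.5, 44.6, -90.4]
force: [-4.0, -3.8, 16.1]
opening: 0.0559
gripper_force: 30.0
```

carry_out(rows=[[-0.02,0,-0.02,0,0,0],[-0.029,0,-0.029,0,0,0],[-0.029,0,-0.029,0,0,0],[-0.029,0,-0.029,0,0,0]])

```text
clock: 37.85
tool_pos: [0.5604, 0.0533, 0.0938]
orientation: [179.6, 44.5, -90.3]
force: [-0.7, -0.1, -2.5]
opening: 0.0559
gripper_force: 30.0
```

carry_out(rows=[[0.014,0,0.014,0,0,0],[0.029,0,0.029,0,0,0],[0.031,0,0.031,0,0,0],[0.014,0,0.014,0,0,0],[0.003,0,0.003,0,0,0],[0.016,0,0.016,0,0,0],[0.03,0,0.03,0,0,0],[0.032,0,0.032,0,0,0]])

```text
clock: 38.85
tool_pos: [0.5605, 0.0529, 0.0492]
orientation: [179.7, 44.6, -90.3]
force: [-3.8, -4.9, 20.7]
opening: 0.0563
gripper_force: 30.0
```

carry_out(rows=[[-0.01,0,-0.01,0,0,0],[-0.025,0,-0.025,0,0,0],[-0.032,0,-0.032,0,0,0],[-0.032,0,-0.032,0,0,0],[-0.032,0,-0.032,0,0,0]])

```text
clock: 39.48
tool_pos: [0.5605, 0.0533, 0.0948]
orientation: [179.7, 44.5, -90.3]
force: [-1.7, -0.5, -1.0]
opening: 0.0558
gripper_force: 30.0
```

carry_out(rows=[[-0.01,0,-0.01,0,0,0],[-0.025,0,-0.025,0,0,0],[-0.045,0,-0.045,0,0,0],[-0.065,0,-0.065,0,0,0],[-0.08,0,-0.08,0,0,0],[-0.08,0,-0.08,0,0,0],[-0.08,0,-0.08,0,0,0]])

```text
clock: 40.35
tool_pos: [0.561, 0.0542, 0.2076]
orientation: [179.7, 44.5, -90.3]
force: [0.7, 0.4, -1.9]
opening: 0.0556
gripper_force: 30.0
```

```bash
python3 - <<'E'
from h import *
o=telemetry.get_obs();print(o['tool_pos'],o['orientation'],o['force'])
print(relM([.43,.355,.22],Rt(0,45)))
b=snap('scene','sc4')
f='sc4';g=b.astype(int);g=(g[:,:,1]-g[:,:,0]>20)&(g[:,:,1]-g[:,:,2]>10); n,l,st,ce=cv2.connectedComponentsWithStats(g.astype(np.uint8)); i=1+np.argmax(st[1:,4])
y,x=np.nonzero(l==i); P=[(x[k],y[k]) for k in(np.argmin(x),np.argmax(y),np.argmax(x),np.argmin(y))]
print(P,[px(f,u,v,.02)[:2].tolist() for u,v in P])
cv2.imwrite('pics/sc4b.png',cv2.resize(b[120:270,90:290],(800,600),interpolation=cv2.INTER_CUBIC)[:,:,::-1])
E
```

```text
[0.56099185 0.0541996  0.20762882] [179.68936561  44.53028456 -90.28517049] [ 0.73825229  0.43922127 -1.93228545]
[-0.223  0.131  0.202  0.002 -0.008 -0.004]
[(np.int64(169), np.int64(203)), (np.int64(212), np.int64(224)), (np.int64(252), np.int64(188)), (np.int64(209), np.int64(177))] [[0.3335, 0.1122], [0.3284, -0.1176], [0.618, -0.0852], [0.5838, 0.1273]]
```

View pics/sc4b.png

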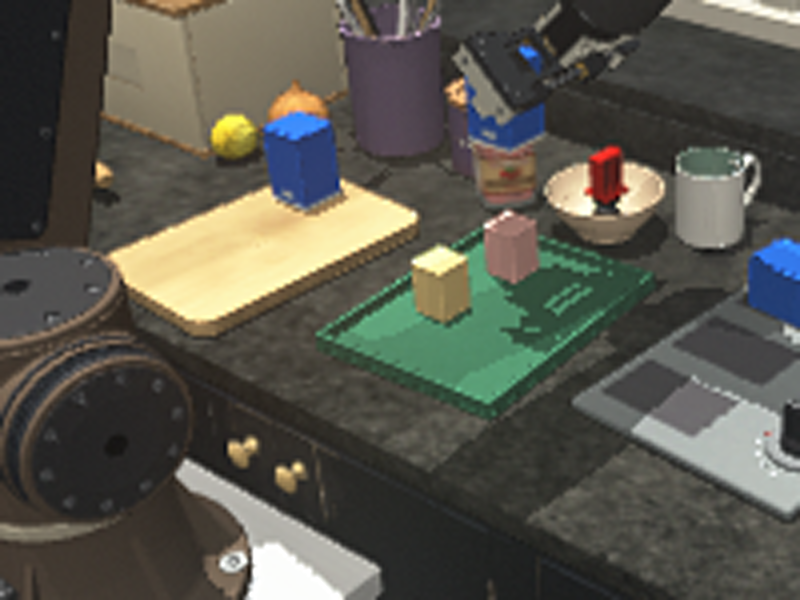

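Pink bar stands at (512,248) beside the cream one (440,283); tray still. Place this mould on the board beside mould 1.

carry_out(rows=[[-0.02,0.02,0.02,0,0,0],[-0.055,0.04,0.04,0,0,0],[-0.09,0.06,0.075,0,0,0],[-0.125,0.08,0.11,0,-0.003,0],[-0.16,0.1,0.145,0,-0.006,0],[-0.19,0.12,0.175,0.002,-0.008,-0.004],[-0.215,0.136,0.2,0.002,-0.008,-0.004],[-0.228,0.136,0.207,0.002,-0.008,-0.004]])

```text
clock: 41.4
tool_pos: [0.4236, 0.3632, 0.2196]
orientation: [179.9, 44.9, -89.9]
force: [0.6, 0.3, -2.6]
opening: 0.0553
gripper_force: 30.0
```

```bash
python3 - <<'E'
from h import *
o=telemetry.get_obs();print(o['tool_pos'],o['orientation'],o['joint_pos'].round(1))
print(relM([.425,.362,.075],Rt(0,45)))
E
```

```text
[0.423554   0.36317678 0.21956227] [179.87902624  44.93067513 -89.93141067] [ 29.3   4.2 -18.1 -49.7 -54.1  -3.6]
[ 0.103 -0.002  0.102  0.003 -0.001  0.001]
```

carry_out(rows=[[0.025,0,0.025,0,0,0],[0.055,0,0.055,0,0,0],[0.08,-0.001,0.08,0,0,0],[0.095,-0.001,0.095,0,0,0],[0.102,-0.001,0.102,0,0,0],[0.104,-0.001,0.104,0,0,0],[0.104,-0.001,0.104,0,0,0]])

```text
clock: 42.28
tool_pos: [0.4273, 0.3619, 0.0741]
orientation: [-179.9, 45.0, -89.9]
force: [-0.4, -0.2, -2.5]
opening: 0.0559
gripper_force: 30.0
```

carry_out(rows=[[0.001,0,0.001,0,0,0],[0.003,0,0.003,0,0,0],[0.003,0,0.003,0,0,0]])

```text
clock: 42.65
tool_pos: [0.4268, 0.3619, 0.0695]
orientation: [-179.9, 45.0, -89.9]
force: [0.3, -0.7, -1.0]
opening: 0.0558
gripper_force: 30.0
```

carry_out(rows=[[0.001,0,0.001,0,0,0],[0.002,0,0.002,0,0,0],[0.002,0,0.002,0,0,0]])

```text
clock: 43.02
tool_pos: [0.4268, 0.3618, 0.0663]
orientation: [-179.9, 45.0, -89.9]
force: [0.9, 0.4, -2.2]
opening: 0.0559
gripper_force: 30.0
```

carry_out(rows=[[0.001,0,0.001,0,0,0],[0.002,0,0.002,0,0,0],[0.002,0,0.002,0,0,0]])

```text
clock: 43.4
tool_pos: [0.4271, 0.3622, 0.0649]
orientation: [-179.8, 45.1, -89.8]
force: [-2.1, -3.1, 8.4]
opening: 0.0564
gripper_force: 30.0
```

carry_out(rows=[[0,0,0,0,0,0],[0,0,0,0,0,0],[0,0,0,0,0,0],[0,0,-0.02,0,0,0],[0,0,-0.05,0,0,0],[0,0,-0.09,0,0,0],[0,0,-0.14,0,0,0],[0,0,-0.18,0,0,0]], grip=0.64)

```text
clock: 44.4
tool_pos: [0.4264, 0.2325, 0.193]
orientation: [-179.8, 44.9, -89.9]
force: [0.7, 0.2, -0.5]
opening: 0.0719
gripper_force: 0.0
```

```bash
python3 - <<'E'
from h import *
o=telemetry.get_obs();print(o['tool_pos'],o['orientation'],o['joint_pos'].round(1))
print(relM([.55,-.02,.3],Rt(0,0)))
E
```

```text
[0.4263862  0.23250244 0.19299008] [-179.82823138   44.91310062  -89.8733697 ] [ 12.    5.6 -20.6 -50.4 -63.6  11.6]
[ 0.103 -0.124 -0.254 -0.002  0.784  0.001]
```

carry_out(rows=[[0.01,-0.015,-0.04,0,0.1,0],[0.02,-0.03,-0.08,0,0.2,0],[0.035,-0.05,-0.12,0,0.3,0],[0.05,-0.07,-0.16,0,0.4,0],[0.07,-0.09,-0.2,0,0.5,0],[0.09,-0.11,-0.235,0,0.62,0],[0.103,-0.124,-0.254,0,0.72,0],[0.103,-0.124,-0.254,0,0.784,0]])

```text
clock: 45.4
tool_pos: [0.551, -0.0198, 0.2991]
orientation: [-179.9, -0.2, -90.1]
force: [-1.3, 0.8, -1.5]
opening: 0.0718
gripper_force: 0.0
```

```bash
python3 - <<'E'
from h import *
o=telemetry.get_obs();print(o['tool_pos'],o['orientation'],o['joint_pos'].round(1))
t,p,Rm=pick([.658,-.243],-7.5); p[2]=.2; print(t,p,relM(p,Rm))
E
```

```text
[ 0.55098853 -0.01983852  0.29905833] [-179.90074663   -0.18521008  -90.13542321] [ 18.4   6.5  -8.5   0.2 -74.9 -18.6]
[ 0.65950953 -0.23153397  0.03656497] [ 0.66873913 -0.16142823  0.2       ] [ 0.141 -0.118  0.1   -0.052  0.781  0.121]
```

carry_out(rows=[[0.02,-0.02,0.0,-0.01,0.12,0.02],[0.04,-0.04,0.01,-0.015,0.24,0.04],[0.065,-0.06,0.025,-0.02,0.36,0.06],[0.09,-0.08,0.045,-0.03,0.48,0.075],[0.11,-0.095,0.065,-0.04,0.6,0.09],[0.13,-0.11,0.085,-0.048,0.7,0.11],[0.141,-0.118,0.1,-0.052,0.781,0.121],[0.141,-0.118,0.1,-0.052,0.781,0.121]])

```text
clock: 46.4
tool_pos: [0.6678, -0.1597, 0.1962]
orientation: [179.6, -44.9, -97.1]
force: [-1.2, -0.8, 0.6]
opening: 0.0718
gripper_force: 0.0
```

```bash
python3 - <<'E'
from h import *
o=telemetry.get_obs();print(o['tool_pos'],o['joint_pos'].round(1),o['orientation'])
t,p,Rm=pick([.658,-.243],-7.5); print(relM(p,Rm),relM(t,Rm))
E
```

```text
[ 0.66777526 -0.15969105  0.19617814] [ 20.2  29.1 -18.9  40.9 -72.2 -51.2] [179.57961624 -44.93140975 -97.09408299]
[-0.062 -0.002  0.064  0.002  0.001  0.005] [-0.062 -0.002  0.164  0.002  0.001  0.005]
```

carry_out(rows=[[-0.03,0,0.03,0,0,0],[-0.062,-0.002,0.064,0.002,0,0.005],[-0.062,-0.002,0.085,0.002,0,0.005],[-0.062,-0.002,0.105,0.002,0,0.005],[-0.062,-0.002,0.13,0.002,0,0.005],[-0.062,-0.002,0.15,0.002,0,0.005],[-0.062,-0.002,0.163,0.002,0,0.005],[-0.062,-0.002,0.163,0.002,0,0.005]])

```text
clock: 47.4
tool_pos: [0.6612, -0.2301, 0.0386]
orientation: [-179.7, -44.8, -97.7]
force: [0.4, -0.5, 0.4]
opening: 0.0718
gripper_force: 0.0
```

carry_out(rows=[[0,0,0,0,0,0],[0,0,0,0,0,0],[0,0,0,0,0,0],[0,0,0,0,0,0]], grip=-1)

```text
clock: 47.9
tool_pos: [0.6621, -0.2285, 0.0392]
orientation: [-179.6, -44.8, -97.7]
force: [-0.6, 3.2, 4.5]
opening: 0.0558
gripper_force: 30.0
```

carry_out(rows=[[0.02,0,-0.02,0,0,0],[0.05,0,-0.05,0,0,0],[0.08,0.015,-0.1,0,-0.1,0],[0.09,0.03,-0.14,0,-0.25,0],[0.09,0.045,-0.18,0,-0.4,0],[0.08,0.06,-0.21,0,-0.55,0],[0.08,0.08,-0.23,0,-0.7,0],[0.08,0.09,-0.23,0,-0.786,0]])

```text
clock: 48.9
tool_pos: [0.5856, -0.1119, 0.2603]
orientation: [-179.5, 0.6, -97.4]
force: [0.7, -0.3, -2.6]
opening: 0.0559
gripper_force: 29.9
```

```bash
python3 - <<'E'
from h import *
o=telemetry.get_obs();print(o['tool_pos'],o['joint_pos'].round(1),o['orientation'],o['force'])
print(relM([.51,-.02,.14],Rt(0,45)))
b=snap('scene','sc5')
f='sc5';g=b.astype(int);g=(g[:,:,1]-g[:,:,0]>20)&(g[:,:,1]-g[:,:,2]>10); n,l,st,ce=cv2.connectedComponentsWithStats(g.astype(np.uint8)); i=1+np.argmax(st[1:,4])
y,x=np.nonzero(l==i); P=[(x[k],y[k]) for k in(np.argmin(x),np.argmax(y),np.argmax(x),np.argmin(y))]
print(P,[px(f,u,v,.02)[:2].tolist() for u,v in P])
c=lambda u,v:(90+u/4,120+v/4)
print('bars',px('sc4',*c(440,262),.066),px('sc4',*c(512,222),.066))
E
```

```text
[ 0.58562424 -0.11192894  0.26033378] [  7.7  11.8  -6.9  -0.5 -70.8 -14.9] [-179.51633977    0.57810648  -97.40476145] [ 0.70247089 -0.28632197 -2.58181749]
[-0.08   0.088  0.12  -0.059 -0.775 -0.119]
[(np.int64(169), np.int64(203)), (np.int64(211), np.int64(224)), (np.int64(252), np.int64(188)), (np.int64(225), np.int64(179))] [[0.3335, 0.1122], [0.3263, -0.1147], [0.618, -0.0852], [0.6114, 0.0576]]
bars [0.4493 0.0503 0.066 ] [0.5552 0.0466 0.066 ]
```

carry_out(rows=[[-0.005,0.01,0,-0.007,-0.1,-0.015],[-0.015,0.02,0,-0.015,-0.2,-0.03],[-0.025,0.035,0,-0.022,-0.3,-0.045],[-0.04,0.05,0.01,-0.03,-0.4,-0.06],[-0.05,0.065,0.03,-0.037,-0.5,-0.075],[-0.06,0.08,0.06,-0.045,-0.6,-0.09],[-0.07,0.088,0.09,-0.052,-0.7,-0.105],[-0.07,0.088,0.12,-0.059,-0.775,-0.119]])

```text
clock: 49.95
tool_pos: [0.5071, -0.0314, 0.1369]
orientation: [179.6, 44.9, -90.3]
force: [0.7, -0.0, -1.8]
opening: 0.0563
gripper_force: 29.9
```

carry_out(rows=[[0.01,0,0.01,0,0,0],[0.02,0,0.02,0,0,0],[0.027,0,0.027,0,0,0],[0.027,0,0.027,0,0,0]])

```text
clock: 50.45
tool_pos: [0.5075, -0.0313, 0.0999]
orientation: [179.6, 44.7, -90.3]
force: [-1.3, 0.1, -2.3]
opening: 0.0556
gripper_force: 29.9
```

carry_out(rows=[[0.013,0,0.013,0,0,0],[0.027,0,0.027,0,0,0],[0.031,0,0.031,0,0,0]])

```text
clock: 50.82
tool_pos: [0.5076, -0.0322, 0.0589]
orientation: [179.8, 44.9, -90.0]
force: [-7.0, -8.8, 45.0]
opening: 0.0559
gripper_force: 30.0
```

carry_out(rows=[[-0.01,0,-0.01,0,0,0],[-0.025,0,-0.025,0,0,0],[-0.031,0,-0.031,0,0,0],[-0.031,0,-0.031,0,0,0],[-0.031,0,-0.031,0,0,0]])

```text
clock: 51.45
tool_pos: [0.5072, -0.0315, 0.0994]
orientation: [179.6, 44.8, -90.4]
force: [-0.7, -0.3, -2.0]
opening: 0.0556
gripper_force: 30.0
```

Contact good at about 0.059. Two more knocks.

carry_out(rows=[[0.014,0,0.014,0,0,0],[0.028,0,0.028,0,0,0],[0.03,0,0.03,0,0,0],[0.013,0,0.013,0,0,0],[0.003,0,0.003,0,0,0],[0.016,0,0.016,0,0,0],[0.03,0,0.03,0,0,0],[0.032,0,0.032,0,0,0]])

```text
clock: 52.45
tool_pos: [0.5074, -0.0318, 0.0545]
orientation: [179.6, 44.9, -90.3]
force: [-3.3, -3.5, 27.0]
opening: 0.0559
gripper_force: 30.0
```

carry_out(rows=[[-0.01,0,-0.01,0,0,0],[-0.025,0,-0.025,0,0,0],[-0.032,0,-0.032,0,0,0],[-0.032,0,-0.032,0,0,0],[-0.032,0,-0.032,0,0,0]])

```text
clock: 53.08
tool_pos: [0.5072, -0.0316, 0.0996]
orientation: [179.6, 44.8, -90.3]
force: [0.5, 0.6, -1.8]
opening: 0.0557
gripper_force: 30.0
```

```bash
python3 - <<'E'
from h import *
f=[]
for _ in range(8):
    viewer.snapshot('top'); f.append(telemetry.get_obs()['force'][2])
print(np.mean(f),np.std(f))
E
```

```text
-1.718713714368761 0.30091902761538547
```

carry_out(rows=[[-0.01,0,-0.01,0,0,0],[-0.025,0,-0.025,0,0,0],[-0.045,0,-0.045,0,0,0],[-0.065,0,-0.065,0,0,0],[-0.08,0,-0.08,0,0,0],[-0.085,0,-0.085,0,0,0],[-0.085,0,-0.085,0,0,0]])

```text
clock: 54.35
tool_pos: [0.508, -0.0312, 0.2203]
orientation: [179.7, 44.7, -90.3]
force: [0.0, -0.6, -1.8]
opening: 0.0561
gripper_force: 30.0
```

```bash
python3 - <<'E'
from h import *
o=telemetry.get_obs();print(o['tool_pos'],o['force'])
b=snap('scene','sc6'); a=cv2.imread('pics/sc5.png')[:,:,::-1]
d=np.abs(b[175:225,169:253].astype(int)-a[175:225,169:253]).sum(2)
y,x=np.nonzero(d>120); print(len(x),x.mean()+169,y.mean()+175)
print(b[195:215:2,208:240:4].tolist()[3])
f=[]
for _ in range(6):
    viewer.snapshot('top'); f.append(telemetry.get_obs()['force'][2])
print(np.mean(f)); print(relM([.49,.265,.22],Rt(0,45)))
cv2.imwrite('pics/sc6b.png',cv2.resize(b[120:270,90:290],(800,600),interpolation=cv2.INTER_CUBIC)[:,:,::-1])
print([proj('sc6',[.507,-.037,z]) for z in(.006,.036)])
E
```

```text
[ 0.5080209  -0.03118239  0.22026856] [ 0.03686895 -0.63040736 -1.75351794]
314 232.87898089171975 205.7484076433121
[[94, 165, 125], [83, 142, 107], [80, 140, 104], [82, 140, 106], [51, 76, 59], [51, 78, 60], [51, 79, 62], [53, 83, 63]]
-1.9279169967614653
[-0.211  0.018  0.208  0.004 -0.004 -0.005]
[array([226.6, 198.7]), array([226.3, 192.4])]
```

```bash
python3 - <<'E'
import cv2,numpy as np
for f in('sc5','sc6'):
    b=cv2.imread(f'pics/{f}.png')[:,:,::-1]
    print(f)
    for y in range(178,206,3): print(y,[tuple(int(k) for k in b[y,x]) for x in range(214,240,3)])
E
```

```text
sc5
178 [(139, 104, 95), (208, 156, 143), (130, 99, 90), (138, 103, 95), (61, 62, 55), (45, 42, 35), (45, 43, 38), (106, 92, 76), (106, 91, 75)]
181 [(147, 112, 102), (157, 117, 107), (139, 106, 96), (140, 104, 96), (50, 71, 55), (54, 83, 64), (60, 81, 64), (45, 47, 40), (43, 41, 36)]
184 [(147, 111, 102), (153, 116, 106), (136, 104, 95), (136, 100, 91), (93, 167, 126), (96, 170, 129), (57, 88, 67), (49, 73, 56), (56, 87, 67)]
187 [(147, 110, 101), (153, 116, 106), (138, 104, 95), (148, 111, 101), (92, 165, 122), (93, 162, 121), (92, 164, 124), (92, 160, 122), (94, 166, 125)]
190 [(86, 152, 113), (108, 100, 88), (60, 98, 75), (60, 99, 77), (62, 101, 77), (61, 94, 72), (58, 90, 69), (89, 154, 115), (92, 160, 119)]
193 [(62, 99, 74), (61, 101, 77), (62, 100, 76), (62, 98, 74), (61, 97, 74), (62, 98, 74), (61, 97, 74), (60, 96, 73), (51, 75, 59)]
196 [(63, 102, 76), (62, 98, 74), (63, 101, 76), (61, 99, 77), (61, 98, 74), (60, 99, 76), (59, 99, 76), (52, 80, 62), (51, 77, 59)]
199 [(62, 100, 76), (61, 98, 74), (61, 98, 74), (62, 98, 74), (61, 99, 76), (61, 99, 74), (60, 99, 77), (61, 10
[... 1029 characters left out ...]
7, 124), (92, 164, 122), (92, 163, 122), (81, 139, 104), (80, 139, 104), (81, 140, 105), (80, 137, 104), (79, 137, 102), (81, 139, 105)]
196 [(93, 166, 122), (94, 162, 120), (83, 142, 106), (83, 142, 108), (81, 141, 104), (79, 138, 104), (82, 143, 108), (81, 140, 106), (80, 140, 105)]
199 [(91, 161, 122), (93, 161, 120), (81, 139, 104), (81, 141, 105), (50, 74, 57), (51, 79, 60), (50, 76, 59), (49, 75, 57), (50, 77, 60)]
202 [(82, 142, 107), (81, 140, 103), (82, 141, 107), (50, 74, 57), (50, 78, 60), (50, 79, 60), (49, 77, 60), (51, 83, 62), (45, 71, 54)]
205 [(80, 139, 104), (80, 138, 104), (80, 139, 104), (84, 145, 108), (51, 76, 58), (51, 78, 59), (46, 68, 51), (45, 66, 51), (44, 45, 39)]
```

carry_out(rows=[[0.03,0,0.03,0,0,0],[0.06,0,0.06,0,0,0],[0.085,0,0.085,0,0,0],[0.085,0,0.085,0,0,0],[0.099,0,0.099,0,0,0],[0.113,0,0.113,0,0,0],[0.118,0,0.118,0,0,0]])

```text
clock: 55.58
tool_pos: [0.5067, -0.0317, 0.0543]
orientation: [179.6, 44.9, -90.2]
force: [-6.7, -8.5, 46.6]
opening: 0.0561
gripper_force: 30.0
```

carry_out(rows=[[-0.02,0,-0.02,0,0,0],[-0.031,0,-0.031,0,0,0],[-0.018,0,-0.018,0,0,0],[-0.004,0,-0.004,0,0,0],[0.001,0,0.001,0,0,0],[-0.02,0,-0.02,0,0,0],[-0.03,0,-0.03,0,0,0]])

```text
clock: 56.45
tool_pos: [0.5074, -0.0318, 0.0952]
orientation: [179.5, 44.8, -90.4]
force: [0.3, -0.3, -2.6]
opening: 0.0562
gripper_force: 30.0
```

carry_out(rows=[[0.013,0,0.013,0,0,0],[0.027,0,0.027,0,0,0],[0.032,0,0.032,0,0,0],[0.014,0,0.014,0,0,0],[0.003,0,0.003,0,0,0],[0.016,0,0.016,0,0,0],[0.03,0,0.03,0,0,0],[0.033,0,0.033,0,0,0]])

```text
clock: 57.45
tool_pos: [0.5068, -0.0317, 0.0492]
orientation: [179.5, 44.9, -90.3]
force: [-6.0, -8.1, 42.9]
opening: 0.0558
gripper_force: 30.0
```

carry_out(rows=[[-0.01,0,-0.01,0,0,0],[-0.025,0,-0.025,0,0,0],[-0.05,0,-0.05,0,0,0],[-0.08,0,-0.08,0,0,0],[-0.11,0,-0.11,0,0,0],[-0.12,0,-0.12,0,0,0],[-0.12,0,-0.12,0,0,0]])

```text
clock: 58.32
tool_pos: [0.5081, -0.0311, 0.2193]
orientation: [179.8, 44.7, -90.2]
force: [-0.3, 0.3, -2.5]
opening: 0.0558
gripper_force: 30.0
```

```bash
python3 - <<'E'
from h import *
b=snap('scene','sc7'); a=cv2.imread('pics/sc6.png')[:,:,::-1]
d=np.abs(b[175:225,169:253].astype(int)-a[175:225,169:253]).sum(2)
y,x=np.nonzero(d>120); print(len(x),x.mean()+169,y.mean()+175)
f=[]
for _ in range(12):
    viewer.snapshot('top'); f.append(telemetry.get_obs()['force'])
print(np.mean(f,0)); print(telemetry.get_obs()['tool_pos'],relM([.48,.265,.22],Rt(0,45)))
cv2.imwrite('pics/sc7b.png',cv2.resize(b[120:270,90:290],(800,600),interpolation=cv2.INTER_CUBIC)[:,:,::-1])
E
```

```text
4 226.0 198.5
[-0.00912813  0.02279273 -1.88341268]
[ 0.50805226 -0.03124449  0.2184201 ] [-0.211  0.028  0.208  0.003 -0.004 -0.004]
```

carry_out(rows=[[0,0,-0.02,0,0.1,0],[0,0,-0.04,0,0.25,0],[0,0,-0.06,0,0.4,0],[0,0,-0.08,0,0.55,0],[0,0,-0.1,0,0.7,0],[0,0,-0.11,0,0.85,0],[0,0,-0.12,0,1.0,0],[0,0,-0.12,0,1.1,0]])

```text
clock: 59.98
tool_pos: [0.5084, -0.1152, 0.3046]
orientation: [179.8, -18.5, -89.9]
force: [0.1, -0.6, -1.8]
opening: 0.0557
gripper_force: 29.9
```

```bash
python3 - <<'E'
from h import *
o=telemetry.get_obs();print(o['tool_pos'],o['joint_pos'].round(1))
print(relM([.5,-.05,.28],Rt(-35,-45)))
E
```

```text
[ 0.50837305 -0.11520182  0.30457281] [ 21.5   2.7 -21.5  17.8 -73.7 -27.7]
[-0.07   0.008  0.003 -0.322  0.448  0.526]
```

carry_out(rows=[[-0.01,0.001,0,-0.05,0.07,0.08],[-0.02,0.002,0,-0.1,0.14,0.16],[-0.03,0.004,0,-0.15,0.21,0.25],[-0.045,0.005,0,-0.2,0.28,0.33],[-0.06,0.006,0,-0.25,0.35,0.41],[-0.07,0.008,0,-0.3,0.42,0.49],[-0.07,0.008,0,-0.322,0.448,0.526],[-0.07,0.008,0,-0.322,0.448,0.526]])

```text
clock: 60.98
tool_pos: [0.5005, -0.0493, 0.2812]
orientation: [179.6, -44.9, -124.8]
force: [-1.0, 0.1, -1.7]
opening: 0.0559
gripper_force: 30.0
```

```bash
python3 - <<'E'
from h import *
o=telemetry.get_obs();M=T();print(o['tool_pos'],o['joint_pos'].round(1))
b=snap('scene','sc8'); p=M[:3,3]; yd=-np.array([np.sin(np.radians(-35)),-np.cos(np.radians(-35)),0]); m=p-.06*yd
u,v=proj('sc8',m); print(u,v)
u,v=int(u),int(v); c=b[max(0,v-30):v+30,u-40:u+40]
cv2.imwrite('pics/sc8b.png',cv2.resize(c,(480,360),interpolation=cv2.INTER_CUBIC)[:,:,::-1])
h=cv2.cvtColor(c,cv2.COLOR_RGB2HSV); g=(h[:,:,0]>40)&(h[:,:,0]<90)&(h[:,:,1]>60); print('green px',g.sum(), 'blue',((h[:,:,0]>100)&(h[:,:,0]<130)&(h[:,:,1]>100)).sum())
E
```

```text
[ 0.50054467 -0.04934084  0.28121873] [ 30.1  22.6 -10.4  17.3 -98.8 -69. ]
229.5 143.3
green px 0 blue 335
```

View pics/sc8b.png

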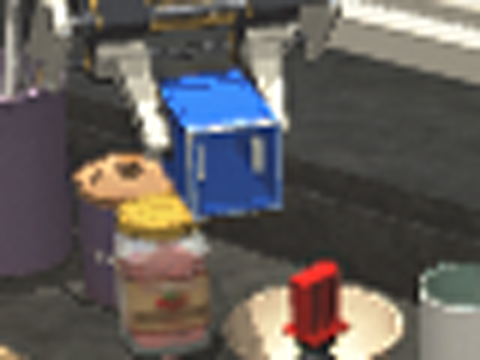

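The mould's mouth at (235,165) shows only blue inside and the two tabs: it is empty (no green bar in this run). Now place it on the board.

```bash
python3 - <<'E'
from h import *
print(relM([.5,.1,.3],Rt(-10,0)))
E
```

```text
[-0.074  0.086 -0.099  0.175 -0.769 -0.413]
```

carry_out(rows=[[-0.01,0.01,-0.012,0.025,-0.11,-0.06],[-0.02,0.022,-0.025,0.05,-0.22,-0.12],[-0.03,0.035,-0.04,0.075,-0.33,-0.18],[-0.042,0.05,-0.055,0.1,-0.44,-0.24],[-0.055,0.062,-0.07,0.125,-0.55,-0.295],[-0.065,0.075,-0.085,0.15,-0.66,-0.355],[-0.074,0.086,-0.099,0.175,-0.769,-0.413],[-0.074,0.086,-0.099,0.175,-0.769,-0.413]])

```text
clock: 62.02
tool_pos: [0.4997, 0.0992, 0.3025]
orientation: [-179.8, 0.1, -100.0]
force: [-0.2, -0.5, -1.2]
opening: 0.0559
gripper_force: 29.9
```

```bash
python3 - <<'E'
from h import *
print(T()[:3,3],relM([.48,.26,.2],Rt(0,45)))
E
```

```text
[0.49974891 0.0992225  0.30254597] [-0.155  0.048  0.103 -0.073 -0.782 -0.164]
```

carry_out(rows=[[-0.02,0.007,0.0,-0.01,-0.11,-0.023],[-0.04,0.014,0.01,-0.02,-0.22,-0.046],[-0.065,0.021,0.025,-0.03,-0.33,-0.07],[-0.09,0.028,0.045,-0.04,-0.44,-0.093],[-0.115,0.035,0.065,-0.05,-0.55,-0.116],[-0.14,0.042,0.085,-0.06,-0.66,-0.14],[-0.155,0.048,0.103,-0.073,-0.782,-0.164],[-0.155,0.048,0.103,-0.073,-0.782,-0.164]])

```text
clock: 63.02
tool_pos: [0.4789, 0.2588, 0.1933]
orientation: [178.9, 44.7, -90.9]
force: [-0.6, -1.2, -1.7]
opening: 0.0559
gripper_force: 29.9
```

```bash
python3 - <<'E'
from h import *
print(T()[:3,3],relM([.48,.26,.075],Rt(0,45)))
E
```

```text
[0.47894862 0.2588081  0.19330673] [ 0.082 -0.003  0.085  0.007 -0.006 -0.011]
```

carry_out(rows=[[0.02,0,0.02,0,0,0],[0.045,-0.002,0.045,0,0,0],[0.07,-0.002,0.07,0.006,-0.005,-0.01],[0.082,-0.002,0.083,0.006,-0.005,-0.01],[0.085,-0.002,0.086,0.006,-0.005,-0.01],[0.085,-0.002,0.086,0.006,-0.005,-0.01]])

```text
clock: 63.78
tool_pos: [0.4818, 0.2613, 0.0766]
orientation: [-179.4, 45.0, -89.4]
force: [0.2, 0.2, -1.1]
opening: 0.0559
gripper_force: 30.0
```

carry_out(rows=[[0.001,0,0.001,0,0,0],[0.003,0,0.003,0,0,0],[0.003,0,0.003,0,0,0]])

```text
clock: 64.15
tool_pos: [0.4814, 0.2613, 0.0717]
orientation: [-179.5, 45.1, -89.5]
force: [1.1, -0.8, -1.5]
opening: 0.0558
gripper_force: 30.0
```

carry_out(rows=[[0.001,0,0.001,0,0,0],[0.002,0,0.002,0,0,0],[0.002,0,0.002,0,0,0]])

```text
clock: 64.53
tool_pos: [0.4814, 0.2614, 0.0685]
orientation: [-179.5, 45.1, -89.5]
force: [-0.3, -0.3, -1.5]
opening: 0.0556
gripper_force: 30.0
```

carry_out(rows=[[0.001,0,0.001,0,0,0],[0.002,0,0.002,0,0,0],[0.002,0,0.002,0,0,0]])

```text
clock: 64.9
tool_pos: [0.4814, 0.2614, 0.0657]
orientation: [-179.5, 45.1, -89.5]
force: [1.6, 0.9, -1.7]
opening: 0.0555
gripper_force: 30.0
```

carry_out(rows=[[0.001,0,0.001,0,0,0],[0.002,0,0.002,0,0,0],[0.002,0,0.002,0,0,0]])

```text
clock: 65.28
tool_pos: [0.4818, 0.2617, 0.065]
orientation: [-179.4, 45.2, -89.3]
force: [-3.0, -4.6, 15.0]
opening: 0.0559
gripper_force: 30.0
```

carry_out(rows=[[-0.001,0,-0.001,0,0,0],[-0.001,0,-0.001,0,0,0]])

```text
clock: 65.53
tool_pos: [0.4818, 0.2615, 0.065]
orientation: [-179.4, 45.2, -89.4]
force: [0.5, -2.4, 5.6]
opening: 0.0558
gripper_force: 30.0
```

carry_out(rows=[[0,0,0,0,0,0],[0,0,0,0,0,0],[0,0,0,0,0,0],[0,0,-0.02,0,0,0],[0,0,-0.05,0,0,0],[0,0,-0.09,0,0,0],[0,0,-0.14,0,0,0],[0,0,-0.18,0,0,0]], grip=0.7)

```text
clock: 66.53
tool_pos: [0.4809, 0.1318, 0.1936]
orientation: [-179.3, 45.1, -89.4]
force: [1.0, 0.1, -0.9]
opening: 0.0745
gripper_force: 0.0
```

```bash
python3 - <<'E'
from h import *
o=telemetry.get_obs(); print(o['tool_pos'])
b=snap('scene','sc9'); h=cv2.cvtColor(b,cv2.COLOR_RGB2HSV)
def comps(m,n):
    k,l,st,ce=cv2.connectedComponentsWithStats(m.astype(np.uint8))
    print(n,[(st[i].tolist(),ce[i].round(0).tolist()) for i in range(1,k) if st[i,4]>15])
comps((h[:,:,0]>100)&(h[:,:,0]<125)&(h[:,:,1]>150),'blue')
comps(((h[:,:,0]<8)|(h[:,:,0]>172))&(h[:,:,1]>180)&(h[:,:,2]>80),'red')
# expected silhouettes of upright moulds
for c in ([.531,.344],[.427,.357],[.481,.256]):
    q=np.array([proj('sc9',[c[0]+sx*.028,c[1]+sy*.028,z]) for sx in(-1,1) for sy in(-1,1) for z in(.022,.112)]); print(q.min(0),q.max(0))
a=cv2.imread('pics/sc4.png')[:,:,::-1]
d=np.abs(b[170:226,169:262].astype(int)-a[170:226,169:262]).sum(2)>150; comps(d,'tray diff')
E
```

```text
[0.48093185 0.13179162 0.19358997]
blue [([156, 148, 24, 32, 522], [168.0, 164.0]), ([134, 155, 21, 24, 358], [145.0, 166.0])]
red [([237, 157, 10, 14, 59], [241.0, 164.0])]
[155.1 146.8] [175.3 171.9]
[134.3 153.9] [156.  180.2]
[159.8 155.3] [180.7 181.9]
tray diff [([0, 0, 13, 14, 141], [5.0, 6.0]), ([39, 19, 7, 4, 19], [42.0, 20.0]), ([19, 26, 8, 6, 21], [22.0, 28.0]), ([67, 50, 14, 6, 36], [73.0, 53.0])]
```

```bash
python3 -c "
from plant import workorder
print(workorder.close_job())"
```

```text
the job is handed in; nothing more can be done
None
```

I handed the job in at about 67 s; no verdict came back. The dial is turned to its stop, the plug is in the bowl, the cream and pink bars stand in the tray, and all three moulds stand mouth down on the board (the third held no bar).

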